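# Square up the kiln bat, clamp it and stack the discs on it

### The arm

A 6-joint arm with a two-finger parallel gripper is mounted at the origin on a cart in front of the work surface, level with it; the furniture and walls round the work are solid. World frame = base frame: x ahead of the robot, y to its left, z up, the work surface at z = 0. Lengths are in m, angles in rad, forces in N, time in s.
With the tool pointing down it reaches from about 0.25 to 0.775 m from the base axis. Payload 4 kg.
Tool frame: the origin (TCP) lies at the centre of the arm's flange, where the gripper is bolted on; the fingertips stand 199 mm ahead of it and the grasp point (between the pads) lies 180 mm ahead of it (robot.tcp_to_tips is the z of the fingertips in the tool frame, in m); z points along the fingers, y is the line along which they close (so a half turn about z gives the same grasp; the last joint's range is limited). The gripper opens to 94 mm and grips with 3 to 60 N. Pads are 16 mm wide; open, the fingers measure 119 mm over their backs; the gripper's body (75 mm by 177 mm) begins 78 mm behind the grasp point.
Start: joints at [-1.438, 0.087, 1.371, -0, 1.684, -0.103], TCP at [0.128, -0.535, 0.405] pointing down, gripper open.
Joint ranges: [-3.1, 3.1], [-0.76, 2.03], [0.27, 2.55], [-1.08, 4.22], [0.17, 2.65], [-2.57, 2.57]. Speed limits (rad/s): [2.79, 2.79, 3.14, 3.14, 3.14, 3.14].

### API

Orientations are given as [roll, pitch, yaw] about the fixed x, y, z axes, in that order (R = Rz(yaw) Ry(pitch) Rx(roll)).
In Python, from bench import robot gives the robot as it stands.
- The arm moves only by the tool play_rows, never from a script. Its arguments are lists of equal length, an entry for each row: "translation": the shift along the tool's x, y, z scaled (see below), a list of three; "twist": the turn, a rotation vector about the tool's x, y, z scaled (see below), a list of three; "gripper": the opening, from -1 (shut) to 1 (fully open). A call has 1 to 8 rows; each row shifts and turns the commanded pose from where the row before left it, along the tool's axes as they then stand; what a row does not reach is not made up. The controller multiplies each number of a shift by 0.04 m and each number of a turn by 0.1 rad. A row lasts 1/10 s, in which the tool goes at most 50 mm and 8.59 degrees, less where a joint would pass 70% of its speed; a pose out of reach is approached as far as the arm can. A call with a number of a shift or a turn outside -1 to 1 is refused whole. A call with a gripper value outside its range is refused whole. The fingers move at their own pace and stop on an object; the grip force is fixed at half the most. Time passes only in rows, so rows that do not move let the fingers close. It gives the time, the measured TCP pose, the force, the opening and the grip force at its end, in the units of the state.
- robot.get_obs(): the state, without advancing time (a new reading comes with each control period).
- robot.snapshot(name): name is "side" or "top"; returns the picture (480x640x3 uint8, red, green, blue); there is no depth.
- robot.camera_model(name): a dict with "camera_matrix" (3x3 intrinsics, pixels), "k1" (the pictures are not rectified: a ray, as slopes to the right and down, at radius r is drawn at 1 + k1 r^2 times it, then the intrinsics apply), "rvec" (rotation vector, rad) and "tvec" (3), from world to camera coordinates, as OpenCV has them. Camera axes: x right, y down, z forward; pixel columns grow to the right and rows downward; lengths in m; the calibration is good to about 2 mm. A picture is of the moment at which its call begins. camera_model takes no time and is no camera call.
- robot.close_job(): hands the job in; it is judged then, once.
Trained networks look in the newest picture that a camera, given by its name, has taken for a name from the list of things; names that differ only in an ending like _2 or _b are one class to them, and where a whole thing is asked for, a point or a joint stands for the part that bears it (a point fixed in the world has none). Each returns a list of dicts, best first, with "score" (0 to 1); they miss things now and then, are a little off and sometimes report something else, mostly with a low value. They report only what shows in the picture. A call takes as long as a camera call. They do not tell look-alikes from the thing itself.
- robot.recognise(name, camera): "centre" ([x, y, z] in m, in world coordinates, good to about 4 mm: the middle of the surface that is visible of it).
- robot.spot_point(name, camera): "centre" ([x, y, z] in m, in world coordinates, good to about 4 mm: a listed point, or the origin of a listed thing).
The state is a dict: "time": time; "joint_positions": joint angles; "qvel": joint speeds; "joint_torque": joint torques, N m; "tool_pos": TCP position; "ee_rot": TCP orientation; "wrist_force": force on the tool from outside, world axes, zero at the start; "wrist_torque": the same for the moment, N m; "width": finger opening in m; "finger_force": force on a finger pad.
Only numpy, scipy, OpenCV 4.12 (cv2) and the standard library are available. Lean on these libraries where they do the work, as an engineer would, in place of code of your own. Each camera call takes 0.05 s, during which the arm holds its last target. There are 200 camera calls.

### The job

Turn the big round kiln bat in the fixture with a fingertip until its flat lies flush against the steel alignment bar, then swing the hinged clamp bow fully shut around it and after that swing the latch fully shut. Only then lay all the small flat-edged discs in one neat stack centred on the bat, lying flat, each with its own flat squarely facing the alignment bar like the bat's. Leave the bat, bow and latch home and do not disturb the jar, the lidded pot and the biscuit tube.

Things in the scene. Friction and masses are not known exactly. Their poses are not given: they have to be found in the camera images.
- jig: Alignment fixture, fixed; place and yaw vary. Aluminium base 195 x 250 mm, 10 mm thick. Origin: on the table plane where the bat's centre belongs; x points to the bar, z up. Four low slippery white plastic shoes (60 x 10 mm, tops 20 mm over the table) at (-9, +/-82) and (-77, +/-57) mm loosely surround the bat: it can turn, and its centre slide from x = -20 to 0 mm.
- jig_bar (a point): Middle of the alignment bar's face, at jig (58, 0) mm, 20 mm over the table. The polished, slippery steel bar is 130 mm long along jig y, its top 27 mm over the table; its face is the plane x = 58 mm of the jig.
- bat: Kiln bat: loose pale round slab, 150 mm in diameter, 20 mm thick, about 0.6 kg, one side cut flat. Lies on the base (underside 10, top 30 mm over the table), turned 0.8 to 1.9 rad counter-clockwise from home, its round edge near the bar; too wide to grip. Origin: underside, centre of the round; +x to the middle of the flat (58 mm). Home: origin 10 mm above the jig's, axes parallel to the jig's.
- bat_flat (a point): Middle of the bat's flat, at mid thickness.
- bat_notch (a point): Place for a fingertip in the bat's finger notch, 60 mm from the bat's centre towards its -x (away from the flat), at the height of the bat's top. The notch is cut through the rim, 44 mm wide, its bottom 44 mm from the centre: closed fingertips fit in it and can turn and push the bat.
- bow (a joint): Angle of the clamp bow, a dark steel half ring (92 mm outer radius, 20 to 29 mm over the table) on a vertical pin at jig (0, 97) mm. 0 = shut round the bat, free end at jig (0, -104) mm; grows to 1.5 rad as it swings open, clockwise seen from above. Starts open, stays where left (friction 0.12 N m). It cannot shut unless the bat's flat lies against the bar.
- bow_post (a point): Centre of the top of the bow's upright black post (16 mm in diameter, 27 to 77 mm over the table), by which it is swung; at jig (-61, -61) mm when shut.
- bow_hinge (a point): Top of the bow's hinge axis.
- latch (a joint): Angle of the latch, a hooked steel arm 20 to 30 mm over the table on a vertical pin at jig (45, -108) mm. 0 = shut: arm along jig -x, hook before the bow's free end; grows to 1.5 rad as it swings open, away from the bow, counter-clockwise seen from above. Starts open, stays where left (friction 0.05 N m). It does not collide with the bow.
- latch_post (a point): Centre of the top of the latch's upright black post (16 mm in diameter, 27 to 77 mm over the table), by which it is swung, 52 mm from its pin; at jig (-7, -111) mm when shut.
- latch_hinge (a point): Top of the latch's hinge axis.
- jar: Bystander: small rinsing jar, 54 mm wide, 61 mm high, behind the fixture. Origin: centre of its underside.
- pot: Bystander: small dark blue lidded pot, 66 mm wide, 62 mm high. Origin: centre of its underside.
- tube: Bystander: round red biscuit tube with a white lid, 78 mm wide, 117 mm high. Origin: centre of its underside.
- disc1: Loose pale bisque disc, 64 mm in diameter, 16 mm thick, about 90 g, one side cut flat, lying on the table to the right of the fixture. 2 to 4 such discs are there, all alike. Origin: underside, centre of the round; +x to the middle of its flat (22 mm from the centre), z up. Across the flat and the rim across from it measures 54 mm.
- disc1_flat (a point): Middle of this disc's flat, at mid thickness.
- disc2: Loose pale bisque disc, 64 mm in diameter, 16 mm thick, about 90 g, one side cut flat, lying on the table to the right of the fixture. 2 to 4 such discs are there, all alike. Origin: underside, centre of the round; +x to the middle of its flat (22 mm from the centre), z up. Across the flat and the rim across from it measures 54 mm.
- disc2_flat (a point): Middle of this disc's flat, at mid thickness.
- disc3: Loose pale bisque disc, 64 mm in diameter, 16 mm thick, about 90 g, one side cut flat, lying on the table to the right of the fixture. 2 to 4 such discs are there, all alike. Origin: underside, centre of the round; +x to the middle of its flat (22 mm from the centre), z up. Across the flat and the rim across from it measures 54 mm.
- disc3_flat (a point): Middle of this disc's flat, at mid thickness.
- disc4: Loose pale bisque disc, 64 mm in diameter, 16 mm thick, about 90 g, one side cut flat, lying on the table to the right of the fixture. 2 to 4 such discs are there, all alike. Origin: underside, centre of the round; +x to the middle of its flat (22 mm from the centre), z up. Across the flat and the rim across from it measures 54 mm.
- disc4_flat (a point): Middle of this disc's flat, at mid thickness.
There are look-alikes about, which are no part of the job. Leave any blue or pink look-alike of the disc2 alone.

How it is judged:
By the outcome, as a careful person would: the job done as asked, in the order asked, and still so for the second after the job is handed in, with the robot touching nothing.
Of disc1, disc2, disc3, disc4 only 2 to 4 are there at a start; the rules pass over those that are not, and their reading is None.
At some moment in a run one of disc1, disc2, disc3, disc4 may be knocked a few centimetres aside while the robot is not near it.
Once in a run the grip may slacken for a moment while it holds something.
It also fails if it takes over 210 s, if anything falls off the work surface, if the arm or the gripper's body presses on something with over 40 N, if the wrist force passes 120 N, or if a joint passes its speed limit or range.

## Working session

There is one attempt and no reset: what is moved stays moved. The work goes in short steps, Python scripts to look and compute and a tool call to move; the robot and the scene stay as the last step left them, time stands still between calls to the robot, and variables do not carry over. Pictures are saved under pics/ and viewed, at most 14 in all, crops included, and the job is handed in when it is done.

Besides the shell and the picture viewer there is one more tool, called after "Call:" as name(argument=value, ...), one argument or row to a line, values as JSON. play_rows: Moves the arm, as the interface text tells. Its arguments: {"type":"object","properties":{"translation":{"type":"array","items":{"type":"array","items":{"type":"number","minimum":-1,"maximum":1}}},"twist":{"type":"array","items":{"type":"array","items":{"type":"number","minimum":-1,"maximum":1}}},"gripper":{"type":"array","items":{"type":"number"}}},"required":["translation","twist","gripper"]}

```bash
mkdir -p pics; cat > h.py <<'E'
import numpy as np, cv2
from bench import robot
def cam(n):
    m=robot.camera_model(n); K=np.array(m["camera_matrix"],float); R=cv2.Rodrigues(np.array(m["rvec"],float))[0]
    return K,m["k1"],R,np.array(m["tvec"],float).ravel()
def p2w(n,px,z):
    K,k,R,t=cam(n); px=np.atleast_2d(np.array(px,float))
    d=np.array([k,0,0,0,0]); u=cv2.undistortPoints(px[:,None],K,d)[:,0]
    r=np.c_[u,np.ones(len(u))]@R; c=-R.T@t
    return c+r*((z-c[2])/r[:,2])[:,None]
def w2p(n,P):
    K,k,R,t=cam(n); return cv2.projectPoints(np.atleast_2d(np.array(P,float)),cv2.Rodrigues(R)[0],t,K,np.array([k,0,0,0,0.]))[0][:,0]
def snap(n,f=None):
    im=robot.snapshot(n)
    if f: cv2.imwrite('pics/'+f,im[:,:,::-1])
    return im
E
python3 - <<'E'
from h import *
np.set_printoptions(precision=3,suppress=True)
snap('top','t0.png');snap('side','s0.png')
for n in ['top','side']:
    K,k,R,t=cam(n);print(n,-R.T@t,R[2],K[0,0])
for n in ['jig','jig_bar','bat','bat_flat','bat_notch','bow_post','bow_hinge','latch_post','latch_hinge','jar','pot','tube','disc1','disc1_flat']:
    for d in robot.spot_point(n,'top'): print(n,np.array(d['centre']),round(d['score'],2))
o=robot.get_obs();print(o['time'],o['tool_pos'],o['ee_rot'],o['width'])
E
```

```text
top [ 0.518 -0.078  1.273] [ 0.059 -0.014 -0.998] 466.92229029265354
side [0.425 0.592 0.728] [ 0.143 -0.716 -0.683] 479.293802235084
jig [ 0.46  -0.329  0.006] 0.19
jig_bar [0.641 0.119 0.021] 0.95
jig_bar [ 0.456 -0.325  0.008] 0.4
bat [0.561 0.107 0.011] 0.74
bat_flat [0.539 0.161 0.024] 0.64
bat_notch [0.59  0.055 0.034] 0.73
bat_notch [0.569 0.209 0.028] 0.67
bat_notch [0.539 0.163 0.021] 0.16
bow_post [0.407 0.166 0.079] 0.58
bow_hinge [0.569 0.209 0.029] 0.91
bow_hinge [0.54  0.162 0.024] 0.48
latch_post [ 0.622 -0.043  0.077] 0.64
latch_post [0.54  0.161 0.025] 0.42
latch_hinge [0.637 0.007 0.032] 0.63
jar [0.589 0.052 0.032] 0.18
pot [ 0.775  0.174 -0.002] 0.76
pot [ 0.464 -0.344 -0.001] 0.69
tube [ 0.745 -0.233  0.006] 0.75
tube [ 0.467 -0.342  0.001] 0.68
disc1 [ 0.473 -0.21  -0.002] 0.91
disc1 [ 0.653 -0.109  0.001] 0.87
disc1 [ 0.36  -0.261 -0.001] 0.76
disc1 [ 0.503 -0.205  0.007] 0.72
disc1 [ 0.616 -0.23  -0.004] 0.62
disc1 [ 0.463 -0.341 -0.002] 0.61
disc1 [ 0.377 -0.158  0.   ] 0.59
disc1 [ 0.51  -0.109  0.002] 0.58
0.8 [ 0.128 -0.535  0.405] [3.141 0.    0.236] 0.09390712174931122
```

View pics/t0.png

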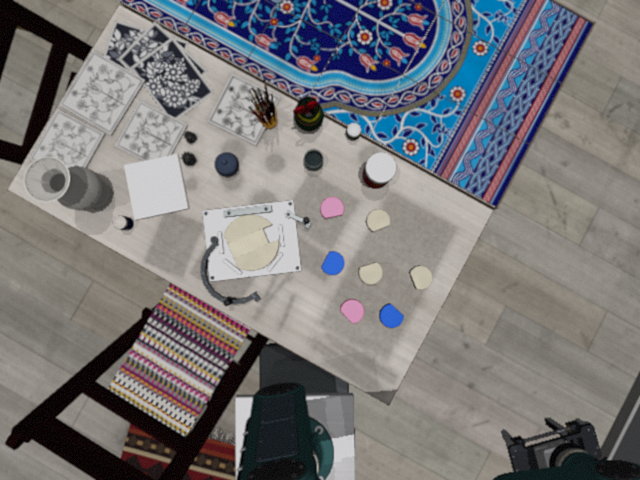

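View pics/s0.png

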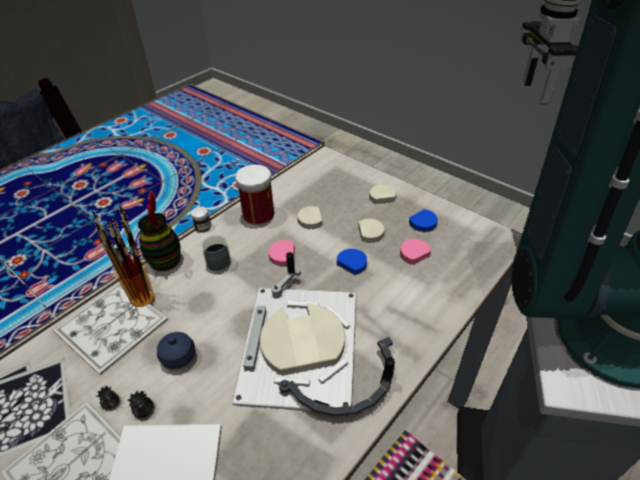

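The top view shows the jig at ~(252,240), the bat notch at its right (270,235), and the bow post at (256,296). The three pale discs are at (377,219), (371,273) and (421,277), with pink and blue look-alikes between them. Next I'll zoom in on the jig.

```bash
python3 - <<'E'
from h import *
im=cv2.imread('pics/t0.png')[192:312,190:318]
cv2.imwrite('pics/t0c.png',cv2.resize(im,None,fx=5,fy=5,interpolation=cv2.INTER_CUBIC))
E
```

```text
(no output)
```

View pics/t0c.png

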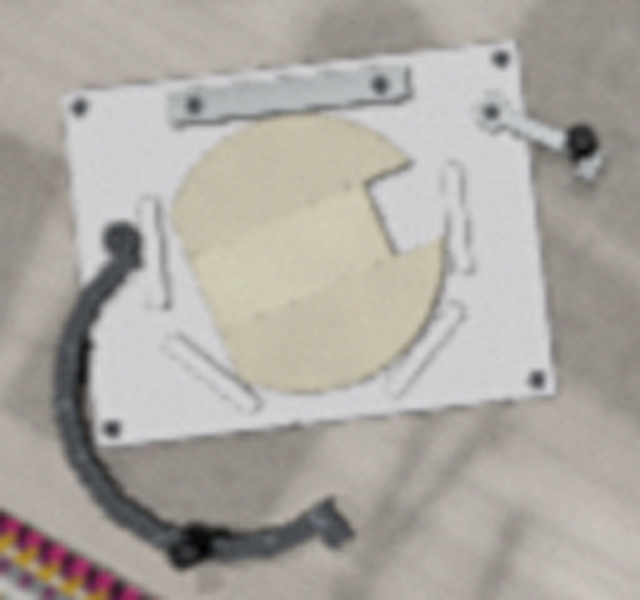

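```bash
cat >> h.py <<'E'
def fit(J,W):
    J=np.array(J,float);W=np.array(W,float)[:,:2]; a=J-J.mean(0); b=W-W.mean(0)
    th=np.arctan2((a[:,0]*b[:,1]-a[:,1]*b[:,0]).sum(),(a*b).sum())
    R=np.array([[np.cos(th),-np.sin(th)],[np.sin(th),np.cos(th)]]); t=W.mean(0)-R@J.mean(0)
    return th,t,(J@R.T+t-W)*1e3
E
python3 - <<'E'
from h import *
np.set_printoptions(precision=4,suppress=True)
f=lambda P:(np.array(P,float)+.5)/5-.5+[190,192]
c=p2w('top',f([(64,95),(516,40),(553,393),(98,446)]),.010)
print('corners',c[:,:2],np.linalg.norm(np.diff(c,axis=0),axis=1))
bar=p2w('top',f([(177,124),(408,97)]),.027); h=p2w('top',f([(121,238),(491,111)]),.030)
W=np.r_[bar,h]; print(W)
th,t,r=fit([(.058,.065),(.058,-.065),(0,.097),(.045,-.108)],W);print(th,t,r)
R=np.array([[np.cos(th),-np.sin(th)],[np.sin(th),np.cos(th)]])
print('corners in jig',(c[:,:2]-t)@R)
n=p2w('top',f([(367,183),(398,254),(411,162),(443,238)]),.03)[:,:2]
print('notch',n,np.linalg.norm(n[0]-n[1]))
fl=p2w('top',f([(173,210),(238,375)]),.03)[:,:2];print('flat',fl,np.linalg.norm(fl[0]-fl[1]))
for a,b in((n[0],n[1]),(fl[0],fl[1])):
    d=a-b;print('ang',np.arctan2(d[1],d[0]))
# circle fit by bat pts
P=p2w('top',f([(172,212),(215,140),(300,113),(370,133),(442,250),(432,310),(385,370),(310,393),(245,383)]),.03)[:,:2]
A=np.c_[2*P,np.ones(len(P))];s=np.linalg.lstsq(A,(P**2).sum(1),rcond=None)[0];print('bat c',s[:2],np.sqrt(s[2]+s[:2]@s[:2]))
print('posts',p2w('top',f([(190,546),(580,142)]),.077))
for nm in ['jig_bar','bow_hinge','latch_hinge','latch_post','bow_post','bat_notch','bat','bat_flat']:
    pass
snap('side')
for nm in ['jig','jig_bar','bow_hinge','latch_hinge','latch_post','bow_post','bat_notch','bat','bat_flat','disc1','disc1_flat','jar','pot','tube']:
    for d in robot.spot_point(nm,'side'):
        if d['score']>.5: print(nm,np.array(d['centre']),round(d['score'],2))
E
```

```text
corners [[ 0.6521  0.243 ]
 [ 0.6786 -0.0024]
 [ 0.487  -0.0202]
 [ 0.4623  0.2247]] [0.2468 0.1925 0.2462]
[[0.6339 0.1783 0.027 ]
 [0.6466 0.0547 0.027 ]
 [0.5732 0.2076 0.03  ]
 [0.6381 0.0102 0.03  ]]
0.10041020098137748 [0.5826 0.1114] [[-0.0634  3.5989]
 [ 0.2574 -2.1898]
 [-0.2825  0.3251]
 [ 0.0885 -1.7342]]
corners in jig [[ 0.0824  0.124 ]
 [ 0.0841 -0.1228]
 [-0.1083 -0.1213]
 [-0.1083  0.1248]]
notch [[0.6006 0.0766]
 [0.5625 0.0604]
 [0.6114 0.0531]
 [0.5706 0.0364]] 0.04139066849162087
flat [[0.5877 0.1799]
 [0.4996 0.1457]] 0.09451574103214837
ang 0.4019835629049377
ang 0.3700257058197792
bat c [0.5634 0.1111] 0.07474351630291552
posts [[ 0.414   0.1621  0.077 ]
 [ 0.617  -0.0387  0.077 ]]
jig_bar [0.6362 0.1184 0.0174] 0.64
bow_hinge [0.5744 0.2049 0.026 ] 0.85
latch_hinge [0.6352 0.0097 0.0318] 0.64
latch_post [ 0.6197 -0.039   0.0765] 0.67
bow_post [0.4096 0.1635 0.0761] 0.62
bat_notch [0.5813 0.0515 0.0311] 0.85
bat [ 0.7401 -0.2302 -0.0018] 0.64
bat [0.5625 0.1082 0.0143] 0.59
bat_flat [ 0.621  -0.2309 -0.0006] 0.62
bat_flat [0.5411 0.1603 0.0238] 0.58
disc1 [ 0.4841 -0.2109 -0.0035] 0.96
disc1 [ 0.3598 -0.2666  0.0023] 0.96
disc1 [ 0.3785 -0.1599  0.0012] 0.92
disc1 [ 0.4626 -0.3446 -0.0039] 0.74
disc1 [ 0.5075 -0.1065 -0.0025] 0.73
disc1 [ 0.6527 -0.1116  0.001 ] 0.71
disc1 [ 0.62   -0.233  -0.0014] 0.64
disc1_flat [ 0.4535 -0.3219  0.006 ] 0.85
jar [ 0.7832 -0.062   0.0026] 0.76
pot [ 0.7751  0.1734 -0.0058] 0.77
tube [ 0.7432 -0.2307  0.0004] 0.97
```

```bash
cat >> h.py <<'E'
TH,T0=0.100,np.array([.5826,.1114])
def j2w(p,th=None,t=None):
    th=TH if th is None else th; t=T0 if t is None else t
    c,s=np.cos(th),np.sin(th); return np.array([c*p[0]-s*p[1],s*p[0]+c*p[1]])+t
def plan(wps,start=None):
    """wps: list of (x,y,ztip,yaw,nrows); prints rows (tool-frame units)"""
    if start is None:
        o=robot.get_obs(); p=np.array(o['tool_pos'],float)-[0,0,.199]; y=o['ee_rot'][2]
    else: p=np.array(start[:3],float); y=start[3]
    for (X,Y,Z,W,n) in wps:
        dl=np.array([X,Y,Z])-p; dw=(W-y+np.pi)%(2*np.pi)-np.pi
        for i in range(n):
            d=dl/n; c,s=np.cos(y),np.sin(y)
            print([round(v/.04,2)+0 for v in (c*d[0]+s*d[1],s*d[0]-c*d[1],-d[2])],'tw',round(-dw/n/.1,2))
            y+=dw/n
        p=np.array([X,Y,Z]); print('--')
E
python3 - <<'E'
from h import *
plan([(.585,.0534,.206,.1,20),(.585,.0534,.022,.1,6)])
E
```

```text
[np.float64(0.73), np.float64(-0.58), np.float64(0.0)] tw 0.07
[np.float64(0.72), np.float64(-0.59), np.float64(0.0)] tw 0.07
[np.float64(0.72), np.float64(-0.59), np.float64(0.0)] tw 0.07
[np.float64(0.71), np.float64(-0.6), np.float64(0.0)] tw 0.07
[np.float64(0.71), np.float64(-0.6), np.float64(0.0)] tw 0.07
[np.float64(0.71), np.float64(-0.61), np.float64(0.0)] tw 0.07
[np.float64(0.7), np.float64(-0.61), np.float64(0.0)] tw 0.07
[np.float64(0.7), np.float64(-0.62), np.float64(0.0)] tw 0.07
[np.float64(0.69), np.float64(-0.62), np.float64(0.0)] tw 0.07
[np.float64(0.69), np.float64(-0.62), np.float64(0.0)] tw 0.07
[np.float64(0.69), np.float64(-0.63), np.float64(0.0)] tw 0.07
[np.float64(0.68), np.float64(-0.63), np.float64(0.0)] tw 0.07
[np.float64(0.68), np.float64(-0.64), np.float64(0.0)] tw 0.07
[np.float64(0.67), np.float64(-0.64), np.float64(0.0)] tw 0.07
[np.float64(0.67), np.float64(-0.65), np.float64(0.0)] tw 0.07
[np.float64(0.66), np.float64(-0.65), np.float64(0.0)] tw 0.07
[np.float64(0.66), np.float64(-0.66), np.float64(0.0)] tw 0.07
[np.float64(0.65), np.float64(-0.66), np.float64(0.0)] tw 0.07
[np.float64(0.65), np.float64(-0.67), np.float64(0.0)] tw 0.07
[np.float64(0.65), np.float64(-0.67), np.float64(0.0)] tw 0.07
--
[np.float64(0.0), np.float64(0.0), np.float64(0.77)] tw -0.0
[np.float64(0.0), np.float64(0.0), np.float64(0.77)] tw -0.0
[np.float64(0.0), np.float64(0.0), np.float64(0.77)] tw -0.0
[np.float64(0.0), np.float64(0.0), np.float64(0.77)] tw -0.0
[np.float64(0.0), np.float64(0.0), np.float64(0.77)] tw -0.0
[np.float64(0.0), np.float64(0.0), np.float64(0.77)] tw -0.0
--
```

Call:
play_rows(
  translation=[
    [0.72, -0.59, 0],
    [0.72, -0.59, 0],
    [0.72, -0.6, 0],
    [0.71, -0.6, 0],
    [0.71, -0.6, 0],
    [0.71, -0.61, 0],
    [0.7, -0.61, 0],
    [0.7, -0.62, 0],
  ],
  twist=[
    [0, 0, 0.07],
    [0, 0, 0.07],
    [0, 0, 0.07],
    [0, 0, 0.07],
    [0, 0, 0.07],
    [0, 0, 0.07],
    [0, 0, 0.07],
    [0, 0, 0.07],
  ],
  gripper=[-1, -1, -1, -1, -1, -1, -1, -1],
)

```text
time: 2.35
tool_pos: [0.3112, -0.2972, 0.4049]
ee_rot: [3.141, -0.0, 0.179]
wrist_force: [-0.2, 0.5, 0.2]
width: 0.0335
finger_force: 0.0
```

Call:
play_rows(
  translation=[
    [0.69, -0.62, 0],
    [0.69, -0.62, 0],
    [0.69, -0.63, 0],
    [0.68, -0.63, 0],
    [0.68, -0.64, 0],
    [0.67, -0.64, 0],
    [0.67, -0.65, 0],
    [0.66, -0.65, 0],
  ],
  twist=[
    [0, 0, 0.07],
    [0, 0, 0.07],
    [0, 0, 0.07],
    [0, 0, 0.07],
    [0, 0, 0.07],
    [0, 0, 0.07],
    [0, 0, 0.07],
    [0, 0, 0.07],
  ],
  gripper=[-1, -1, -1, -1, -1, -1, -1, -1],
)

```text
time: 3.15
tool_pos: [0.4945, -0.0627, 0.4048]
ee_rot: [3.141, -0.001, 0.124]
wrist_force: [-0.6, -0.6, 0.3]
width: 0.0005
finger_force: 0.0
```

Call:
play_rows(
  translation=[
    [0.66, -0.66, 0],
    [0.65, -0.66, 0],
    [0.65, -0.67, 0],
    [0.65, -0.67, 0],
    [0, 0, 0.9],
    [0, 0, 0.9],
    [0, 0, 0.9],
    [0, 0, 0],
  ],
  twist=[
    [0, 0, 0.07],
    [0, 0, 0.07],
    [0, 0, 0.07],
    [0, 0, 0.07],
    [0, 0, 0],
    [0, 0, 0],
    [0, 0, 0],
    [0, 0, 0],
  ],
  gripper=[-1, -1, -1, -1, -1, -1, -1, -1],
)

```text
time: 3.95
tool_pos: [0.5837, 0.0535, 0.29]
ee_rot: [-3.14, 0.013, 0.096]
wrist_force: [0.1, -0.1, -1.3]
width: 0.0004
finger_force: 0.0
```

Call:
play_rows(
  translation=[
    [0, 0, 0.8],
    [0, 0, 0.8],
    [0, 0, 0.0],
    [0, 0, 0],
  ],
  twist=[
    [0, 0, 0],
    [0, 0, 0],
    [0, 0, 0],
    [0, 0, 0],
  ],
  gripper=[-1, -1, -1, -1],
)

```text
time: 4.35
tool_pos: [0.586, 0.0533, 0.2343]
ee_rot: [3.141, -0.001, 0.096]
wrist_force: [0.2, -0.2, 0.1]
width: 0.0004
finger_force: 0.0
```

```bash
python3 - <<'E'
from h import *
o=robot.get_obs();print(o['tool_pos'],o['ee_rot'],o['wrist_force'])
snap('side','s1.png')
w=[]
for a in np.linspace(-1.45,-np.pi-.10,8): w.append((*j2w((-.017+.058*np.cos(a),.058*np.sin(a))),.022,.1,1))
plan(w)
im=cv2.imread('pics/s1.png')[260:430,210:420];cv2.imwrite('pics/s1c.png',cv2.resize(im,None,fx=3,fy=3))
E
```

```text
[0.58601729 0.05327404 0.234309  ] [ 3.14138418e+00 -1.35190735e-03  9.56378060e-02] [ 0.17587158 -0.22265264  0.13523527]
[np.float64(-0.2), np.float64(-0.01), np.float64(0.36)] tw -0.04
--
[np.float64(-0.37), np.float64(0.0), np.float64(0.0)] tw -0.0
--
[np.float64(-0.36), np.float64(-0.1), np.float64(0.0)] tw -0.0
--
[np.float64(-0.32), np.float64(-0.18), np.float64(0.0)] tw -0.0
--
[np.float64(-0.26), np.float64(-0.26), np.float64(0.0)] tw -0.0
--
[np.float64(-0.19), np.float64(-0.32), np.float64(0.0)] tw -0.0
--
[np.float64(-0.1), np.float64(-0.36), np.float64(0.0)] tw -0.0
--
[np.float64(-0.01), np.float64(-0.37), np.float64(0.0)] tw -0.0
--
```

View pics/s1c.png

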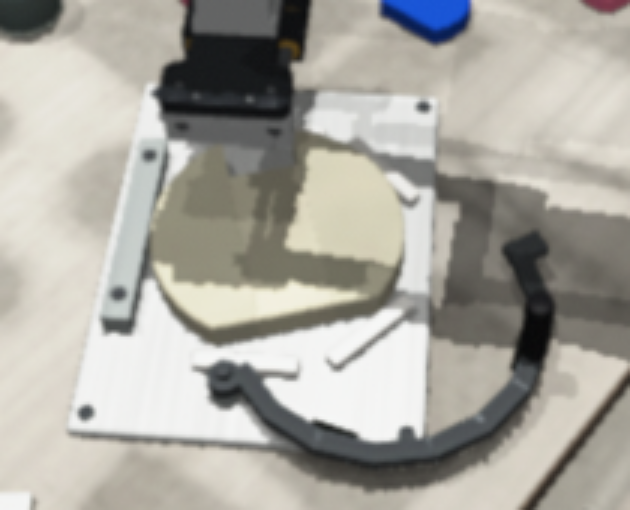

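The side crop shows the closed fingers at ~(250,150), above the notch. The notch itself is hidden. I'll lower the fingers, then start the arc.

Call:
play_rows(
  translation=[
    [0, 0, 0.2],
    [0, 0, 0.15],
    [0, 0, 0],
  ],
  twist=[
    [0, 0, 0],
    [0, 0, 0],
    [0, 0, 0],
  ],
  gripper=[-1, -1, -1],
)

```text
time: 4.7
tool_pos: [0.5853, 0.0534, 0.2183]
ee_rot: [-3.142, 0.001, 0.096]
wrist_force: [0.6, 0.2, -0.8]
width: 0.0004
finger_force: 0.0
```

Call:
play_rows(
  translation=[
    [-0.2, 0, 0],
    [-0.18, 0, 0],
    [-0.18, 0, 0],
    [-0.18, -0.05, 0],
    [-0.18, -0.05, 0],
    [0, 0, 0],
  ],
  twist=[
    [0, 0, 0],
    [0, 0, 0],
    [0, 0, 0],
    [0, 0, 0],
    [0, 0, 0],
    [0, 0, 0],
  ],
  gripper=[-1, -1, -1, -1, -1, -1],
)

```text
time: 5.3
tool_pos: [0.5482, 0.0533, 0.2194]
ee_rot: [3.139, -0.003, 0.096]
wrist_force: [4.4, -2.2, -1.2]
width: 0.0005
finger_force: 3.4
```

Free descent, and now light contact. I'll continue the arc.

Call:
play_rows(
  translation=[
    [-0.16, -0.09, 0],
    [-0.16, -0.09, 0],
    [-0.13, -0.13, 0],
    [-0.13, -0.13, 0],
    [-0.09, -0.16, 0],
    [-0.09, -0.16, 0],
    [0, 0, 0],
  ],
  twist=[
    [0, 0, 0],
    [0, 0, 0],
    [0, 0, 0],
    [0, 0, 0],
    [0, 0, 0],
    [0, 0, 0],
    [0, 0, 0],
  ],
  gripper=[-1, -1, -1, -1, -1, -1, -1],
)

```text
time: 6.0
tool_pos: [0.5158, 0.0792, 0.2216]
ee_rot: [3.134, -0.005, 0.096]
wrist_force: [0.4, -10.0, 9.5]
width: 0.0002
finger_force: 7.4
```

```bash
python3 - <<'E'
from h import *
o=robot.get_obs();print(o['tool_pos'],o['wrist_force'])
im=snap('top');snap('side')
for c in ['top','side']:
  for nm in ['bat','bat_flat','bat_notch']:
    for d in robot.spot_point(nm,c)[:2]: print(c,nm,np.round(d['centre'],3),round(d['score'],2))
im=im[185:305,190:318,::-1];cv2.imwrite('pics/t2c.png',cv2.resize(im,None,fx=5,fy=5,interpolation=cv2.INTER_CUBIC))
E
```

```text
[0.51582185 0.0792303  0.22161126] [ 0.35728712 -9.9587875   9.46570384]
top bat_flat [0.6   0.155 0.022] 0.77
top bat_notch [0.521 0.066 0.033] 0.79
side bat [0.559 0.108 0.011] 0.6
side bat_flat [0.602 0.148 0.021] 0.88
side bat_flat [0.517 0.067 0.032] 0.46
side bat_notch [0.515 0.069 0.029] 0.95
side bat_notch [ 0.621 -0.039  0.075] 0.33
```

View pics/t2c.png

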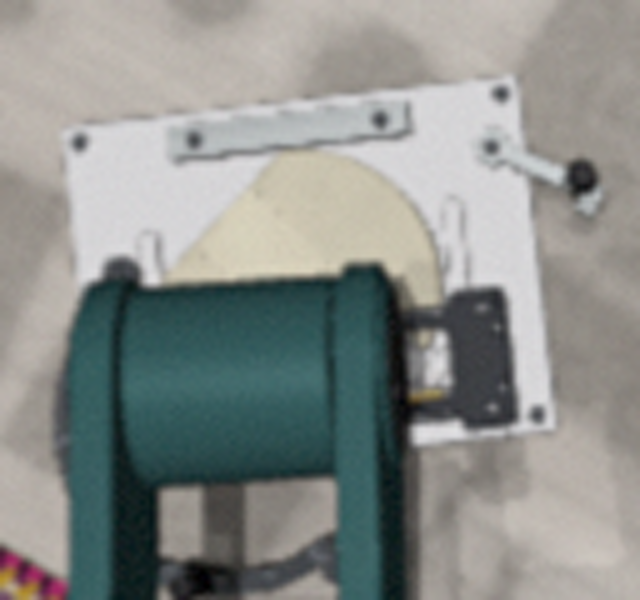

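Call:
play_rows(
  translation=[
    [0, 0, -0.08],
    [-0.05, -0.15, 0],
    [-0.04, -0.16, 0],
    [-0.03, -0.17, 0],
    [0, -0.17, 0],
    [0, -0.1, 0],
    [0, 0, 0],
  ],
  twist=[
    [0, 0, 0],
    [0, 0, 0],
    [0, 0, 0],
    [0, 0, 0],
    [0, 0, 0],
    [0, 0, 0],
    [0, 0, 0],
  ],
  gripper=[-1, -1, -1, -1, -1, -1, -1],
)

```text
time: 7.1
tool_pos: [0.5069, 0.1098, 0.2228]
ee_rot: [3.138, 0.001, 0.096]
wrist_force: [-0.3, -6.1, 5.0]
width: -0.0
finger_force: 4.3
```

```bash
python3 - <<'E'
from h import *
o=robot.get_obs();print(o['tool_pos'],o['wrist_force'])
w=np.array(o['tool_pos'][:2])-T0;c,s=np.cos(TH),np.sin(TH);print('jig tip',c*w[0]+s*w[1],-s*w[0]+c*w[1])
im=snap('top');im2=snap('side')
for c in ['top','side']:
  for nm in ['bat','bat_flat','bat_notch']:
    for d in robot.spot_point(nm,c)[:2]: print(c,nm,np.round(d['centre'],3),round(d['score'],2))
a=im[185:305,190:318,::-1];a=cv2.resize(a,(400,375),interpolation=cv2.INTER_CUBIC)
b=im2[265:415,220:380,::-1];b=cv2.resize(b,(400,375),interpolation=cv2.INTER_CUBIC)
cv2.imwrite('pics/t3c.png',np.hstack([a,b]))
E
```

```text
[0.50694225 0.10980154 0.22277789] [-0.27390613 -6.07303397  5.02025045]
jig tip -0.07543935538558078 0.00596269554938277
top bat [0.561 0.108 0.013] 0.58
top bat_flat [0.617 0.13  0.019] 0.81
top bat_flat [0.639 0.119 0.02 ] 0.65
top bat_notch [0.501 0.096 0.031] 0.85
side bat [0.56  0.109 0.012] 0.58
side bat [0.409 0.163 0.078] 0.28
side bat_flat [0.616 0.123 0.021] 0.64
side bat_flat [0.638 0.011 0.031] 0.23
```

View pics/t3c.png

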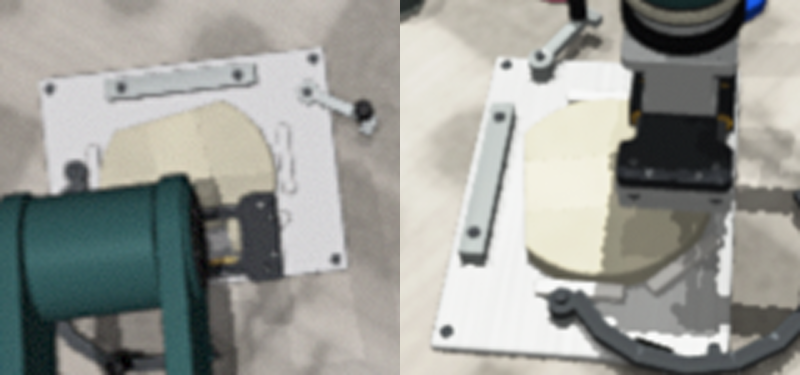

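Call:
play_rows(
  translation=[
    [0, -0.1, 0],
    [0, -0.12, 0],
    [0, 0, 0],
    [0, 0.15, 0],
    [0, 0.14, 0],
    [0.15, 0, 0],
    [0.1, 0, 0],
    [0, 0, 0],
  ],
  twist=[
    [0, 0, 0],
    [0, 0, 0],
    [0, 0, 0],
    [0, 0, 0],
    [0, 0, 0],
    [0, 0, 0],
    [0, 0, 0],
    [0, 0, 0],
  ],
  gripper=[-1, -1, -1, -1, -1, -1, -1, -1],
)

```text
time: 8.3
tool_pos: [0.5179, 0.1088, 0.2211]
ee_rot: [-3.141, 0.002, 0.096]
wrist_force: [-2.3, 0.3, -0.2]
width: 0.0001
finger_force: 1.0
```

```bash
cat >> h.py <<'E'
def w2j(p):
    w=np.array(p[:2])-T0;c,s=np.cos(TH),np.sin(TH);return np.array([c*w[0]+s*w[1],-s*w[0]+c*w[1]])
def spots(names,cams=('top','side'),ms=.5,jig=True):
    for c in cams:
        snap(c)
        for nm in names:
            for d in robot.spot_point(nm,c)[:8]:
                if d['score']>ms: print(c,nm,np.round(d['centre'],3),np.round(w2j(d['centre'])*1e3,1) if jig else '',round(d['score'],2))
E
python3 - <<'E'
from h import *
o=robot.get_obs();print(o['tool_pos'],w2j(o['tool_pos']),o['wrist_force'])
spots(['bat','bat_flat','bat_notch'])
E
```

```text
[0.517912   0.10884751 0.2210768 ] [-0.06461965  0.00391828] [-2.31435894  0.29266036 -0.23663041]
top bat [0.572 0.109 0.01 ] [-11.2  -1.7] 0.86
top bat_flat [0.628 0.117 0.025] [46.  1.] 0.91
top bat_notch [0.513 0.105 0.032] [-70.1   1. ] 0.71
top bat_notch [ 0.455 -0.326  0.007] [-170.3 -422.8] 0.61
side bat_flat [0.63  0.116 0.02 ] [47.7 -0.6] 0.56
side bat_notch [0.505 0.105 0.029] [-77.5   1.1] 0.82
```

Call:
play_rows(
  translation=[
    [-0.08, 0.1, 0],
    [0.14, 0, 0],
    [0.12, 0, 0],
    [0.1, 0, 0],
    [0.06, 0, 0],
    [0, 0, 0],
  ],
  twist=[
    [0, 0, 0],
    [0, 0, 0],
    [0, 0, 0],
    [0, 0, 0],
    [0, 0, 0],
    [0, 0, 0],
  ],
  gripper=[-1, -1, -1, -1, -1, -1],
)

```text
time: 9.3
tool_pos: [0.5302, 0.1059, 0.2221]
ee_rot: [3.141, 0.01, 0.096]
wrist_force: [-13.3, -1.3, 9.9]
width: 0.0001
finger_force: 6.8
```

Call:
play_rows(
  translation=[
    [0.1, 0, 0],
    [0, 0, 0],
    [-0.15, 0, 0],
    [-0.1, 0, 0],
    [0, 0, -0.9],
    [0, 0, -0.9],
    [0, 0, -0.9],
    [0, 0, 0],
  ],
  twist=[
    [0, 0, 0],
    [0, 0, 0],
    [0, 0, 0],
    [0, 0, 0],
    [0, 0, 0],
    [0, 0, 0],
    [0, 0, 0],
    [0, 0, 0],
  ],
  gripper=[-1, -1, -1, -1, -1, -1, -1, -1],
)

```text
time: 10.1
tool_pos: [0.5281, 0.1057, 0.337]
ee_rot: [-3.142, -0.016, 0.096]
wrist_force: [0.8, 1.0, -0.1]
width: 0.0001
finger_force: 0.0
```

```bash
python3 - <<'E'
from h import *
o=robot.get_obs();print(o['tool_pos'],w2j(o['tool_pos']),o['ee_rot'],o['wrist_force'])
spots(['bat','bat_flat','bat_notch','bow_post','bow_hinge'])
H=np.array([0,.097]);p=w2j((.412,.163));r=np.array([-.061,-.061])-H
a=np.arctan2(*(p-H)[::-1]);b=np.arctan2(*r[::-1]);print('post',p,np.linalg.norm(p-H),np.linalg.norm(r),'angle open',b-a)
im=snap('side')[265:415,220:420,::-1];cv2.imwrite('pics/s4c.png',cv2.resize(im,(800,600),interpolation=cv2.INTER_CUBIC))
E
```

```text
[0.5280826  0.10573981 0.33701328] [-0.05481011 -0.00018925] [-3.14158961 -0.01585799  0.09580037] [ 0.76701251  0.99621442 -0.1285316 ]
top bat [0.582 0.111 0.013] [-0.1  0. ] 0.82
top bat_flat [0.638 0.12  0.018] [55.9  3.2] 0.81
top bat_notch [0.52  0.108 0.032] [-63.1   2.7] 0.88
top bow_post [0.409 0.164 0.074] [-167.7   70.2] 0.76
side bat [0.583 0.111 0.012] [ 0.8 -0.4] 0.86
side bat [ 0.621 -0.041  0.076] [  23.3 -155.8] 0.58
side bat_flat [0.64  0.116 0.02 ] [57.2 -0.9] 0.7
side bat_notch [0.517 0.108 0.031] [-65.8   3.3] 0.83
side bow_post [0.406 0.166 0.076] [-170.1   71.7] 0.9
post [-0.16459631  0.0683738 ] 0.1670670632207042 0.16936646657470303 angle open 1.0301554742846737
```

View pics/s4c.png

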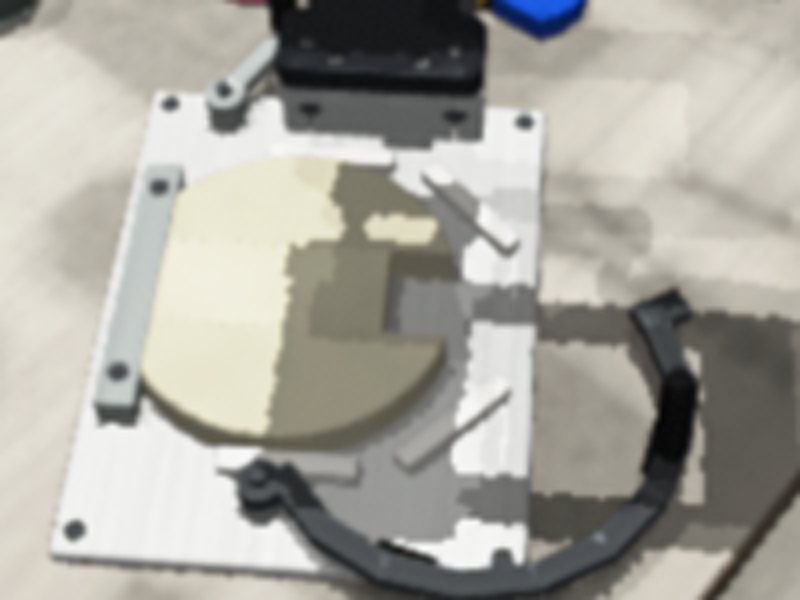

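Bat is flush with the bar, its flat edge touching along the crop's (180,180)-(140,385). Next I straddle the bow post.

```bash
cat >> h.py <<'E'
def arcw(H,r,b,phis,sgn,back,z,n=1):
    """open angle phi; sgn=+1: opening is clockwise (closing CCW). tool y along closing tangent"""
    w=[]
    for f in phis:
        a=b-sgn*f; P=np.array(H)+r*np.array([np.cos(a),np.sin(a)]); t=sgn*np.array([-np.sin(a),np.cos(a)])
        q=j2w(P-back*t); w.append((*q,z,np.arctan2(t[1],t[0])+TH+np.pi/2,n))
    return w
E
python3 - <<'E' | sed 's/np.float64(\([-0-9.]*\))/\1/g'
from h import *
b=np.arctan2(-.158,-.061)
w=arcw((0,.097),.1694,b,[1.05],1,0,.13,5); w2=arcw((0,.097),.1694,b,[1.05],1,0,.045,3)
w3=arcw((0,.097),.1694,b,np.linspace(.95,-.03,12),1,.012,.045,1)
plan(w+w2+w3); print(w[0],w3[-1])
E
```

```text
[-0.55, -0.36, 0.0] tw -0.31
[-0.54, -0.37, 0.0] tw -0.31
[-0.53, -0.39, 0.0] tw -0.31
[-0.52, -0.41, 0.0] tw -0.31
[-0.5, -0.42, 0.0] tw -0.31
--
[0.0, 0.0, 0.71] tw 0.0
[0.0, 0.0, 0.71] tw 0.0
[0.0, 0.0, 0.71] tw 0.0
--
[-0.01, 0.12, 0.0] tw -1.0
--
[-0.01, 0.38, 0.0] tw -0.89
--
[-0.01, 0.38, 0.0] tw -0.89
--
[-0.01, 0.38, 0.0] tw -0.89
--
[-0.01, 0.38, 0.0] tw -0.89
--
[-0.01, 0.38, 0.0] tw -0.89
--
[-0.01, 0.38, 0.0] tw -0.89
--
[-0.01, 0.38, 0.0] tw -0.89
--
[-0.01, 0.38, 0.0] tw -0.89
--
[-0.01, 0.38, 0.0] tw -0.89
--
[-0.01, 0.38, 0.0] tw -0.89
--
[-0.01, 0.38, 0.0] tw -0.89
--
(0.40888136901136796, 0.16561944903093184, 0.13, 0.252350768354924, 5) (0.5212446817082894, 0.04614266690561297, 0.045, 1.332350768354924, 1)
```

Call:
play_rows(
  translation=[
    [-0.55, -0.36, 0],
    [-0.54, -0.37, 0],
    [-0.53, -0.39, 0],
    [-0.52, -0.41, 0],
    [-0.5, -0.42, 0],
    [0, 0, 0],
    [0, 0, 0],
  ],
  twist=[
    [0, 0, -0.31],
    [0, 0, -0.31],
    [0, 0, -0.31],
    [0, 0, -0.31],
    [0, 0, -0.31],
    [0, 0, 0],
    [0, 0, 0],
  ],
  gripper=[-0.1, -0.1, -0.1, -0.1, -0.1, -0.1, -0.1],
)

```text
time: 11.45
tool_pos: [0.4092, 0.1661, 0.3302]
ee_rot: [3.141, -0.001, 0.251]
wrist_force: [1.1, -1.5, 0.6]
width: 0.0425
finger_force: 0.0
```

Call:
play_rows(
  translation=[
    [0, 0, 0.75],
    [0, 0, 0.75],
    [0, 0, 0.7],
    [0, 0, 0.0],
  ],
  twist=[
    [0, 0, 0],
    [0, 0, 0],
    [0, 0, 0],
    [0, 0, 0],
  ],
  gripper=[-0.1, -0.1, -0.1, -0.1],
)

```text
time: 11.85
tool_pos: [0.4084, 0.165, 0.2377]
ee_rot: [3.141, 0.009, 0.249]
wrist_force: [0.3, -0.1, -0.4]
width: 0.0425
finger_force: 0.0
```

Call:
play_rows(
  translation=[
    [0, 0.1, 0],
    [0, 0.28, 0],
    [0, 0.28, 0],
    [0, 0.28, 0],
    [0, 0.28, 0],
    [0, 0.28, 0],
    [0, 0.28, 0],
    [0, 0.28, 0],
  ],
  twist=[
    [0, 0, -0.8],
    [0, 0, -0.65],
    [0, 0, -0.65],
    [0, 0, -0.65],
    [0, 0, -0.65],
    [0, 0, -0.65],
    [0, 0, -0.65],
    [0, 0, -0.65],
  ],
  gripper=[-0.1, -0.1, -0.1, -0.1, -0.1, -0.1, -0.1, -0.1],
)

```text
time: 12.65
tool_pos: [0.4504, 0.0941, 0.2434]
ee_rot: [3.141, -0.001, 0.787]
wrist_force: [-0.6, 0.5, 0.8]
width: 0.0425
finger_force: 0.5
```

```bash
python3 - <<'E' | sed 's/np.float64(\([-0-9.]*\))/\1/g'
from h import *
o=robot.get_obs();print(o['tool_pos'],o['ee_rot'],o['wrist_force'])
spots(['bow_post','bat','bat_flat'])
b=np.arctan2(-.158,-.061);phi=1.05-(o['ee_rot'][2]-.2524);print(phi)
plan(arcw((0,.097),.1694,b,np.linspace(phi-.06,-.02,8),1,.012,.043,1))
E
```

```text
[0.45036079 0.09409479 0.24338061] [ 3.14081640e+00 -1.02143586e-03  7.87380194e-01] [-0.64128199  0.47923515  0.79903597]
top bat [0.582 0.109 0.012] [-1.1 -2.4] 0.76
top bat_flat [0.637 0.118 0.023] [55.1  1.5] 0.79
side bow_post [0.443 0.099 0.076] [-139.7    1.7] 0.76
side bat [0.58  0.11  0.013] [-2.4 -1. ] 0.9
side bat_flat [0.638 0.114 0.023] [55.7 -3. ] 0.8
0.5150198056291744
[-0.06, 0.16, 0.0] tw -0.62
--
[-0.01, 0.29, 0.0] tw -0.68
--
[-0.01, 0.29, 0.0] tw -0.68
--
[-0.01, 0.29, 0.0] tw -0.68
--
[-0.01, 0.29, 0.0] tw -0.68
--
[-0.01, 0.29, 0.0] tw -0.68
--
[-0.01, 0.29, 0.0] tw -0.68
--
[-0.01, 0.29, 0.0] tw -0.68
--
```

Call:
play_rows(
  translation=[
    [-0.05, 0.3, 0],
    [-0.01, 0.3, 0],
    [-0.01, 0.3, 0],
    [-0.01, 0.3, 0],
    [-0.01, 0.3, 0],
    [-0.01, 0.3, 0],
    [0, 0.3, 0],
    [0, 0, 0],
  ],
  twist=[
    [0, 0, -0.6],
    [0, 0, -0.65],
    [0, 0, -0.65],
    [0, 0, -0.65],
    [0, 0, -0.65],
    [0, 0, -0.65],
    [0, 0, -0.65],
    [0, 0, 0],
  ],
  gripper=[-0.1, -0.1, -0.1, -0.1, -0.1, -0.1, -0.1, -0.1],
)

```text
time: 13.85
tool_pos: [0.5164, 0.0451, 0.242]
ee_rot: [3.141, 0.0, 1.235]
wrist_force: [-0.2, 0.7, 0.7]
width: 0.0422
finger_force: 0.0
```

```bash
python3 - <<'E' | sed 's/np.float64(\([-0-9.]*\))/\1/g'
from h import *
o=robot.get_obs();print(o['tool_pos'],o['ee_rot'],o['wrist_force'])
spots(['bow_post','bat','bat_flat'])
b=np.arctan2(-.158,-.061)
w=arcw((0,.097),.1694,b,[.06,-.02],1,-.013,.043,2);print(w)
plan(w)
E
```

```text
[0.5163796  0.0450712  0.24197602] [3.14089524e+00 4.70331011e-05 1.23511150e+00] [-0.15983062  0.67520976  0.74403459]
top bat [0.581 0.111 0.01 ] [-1.3 -0.1] 0.78
top bat_flat [0.636 0.12  0.024] [53.9  3.3] 0.75
side bow_post [0.508 0.052 0.076] [-79.8 -51.9] 0.86
side bat [0.58  0.113 0.011] [-2.7  1.9] 0.92
side bat_flat [0.637 0.112 0.022] [54.2 -4.3] 0.75
[(0.5305775337161843, 0.04337725999176156, 0.043, 1.242350768354924, 2), (0.5438619605004876, 0.040520023051336465, 0.043, 1.322350768354924, 2)]
[0.04, 0.19, 0.0] tw -0.03
[0.04, 0.19, 0.0] tw -0.03
--
[0.02, 0.17, 0.0] tw -0.4
[0.01, 0.17, 0.0] tw -0.4
--
```

Call:
play_rows(
  translation=[
    [0.03, 0.17, 0],
    [0.03, 0.17, 0],
    [0.02, 0.15, 0],
    [0.02, 0.15, 0],
    [0, 0.1, 0],
    [0, 0, 0],
  ],
  twist=[
    [0, 0, -0.05],
    [0, 0, -0.05],
    [0, 0, -0.3],
    [0, 0, -0.3],
    [0, 0, -0.2],
    [0, 0, 0],
  ],
  gripper=[-0.1, -0.1, -0.1, -0.1, -0.1, -0.1],
)

```text
time: 14.85
tool_pos: [0.5425, 0.0408, 0.2412]
ee_rot: [-3.126, 0.0, 1.327]
wrist_force: [-14.8, 4.3, 11.4]
width: 0.0424
finger_force: 8.0
```

```bash
python3 - <<'E' | sed 's/np.float64(\([-0-9.]*\))/\1/g'
from h import *
spots(['bow_post','bat','bat_flat','latch_post','latch_hinge'])
E
```

```text
top bow_post [0.637 0.116 0.023] [54.8 -1.3] 0.55
top bat [0.581 0.109 0.009] [-1.7 -1.9] 0.87
top bat [0.567 0.21  0.031] [-5.4 99.8] 0.74
top bat_flat [0.638 0.12  0.022] [55.9  3.1] 0.73
top latch_hinge [0.637 0.008 0.034] [  44.3 -107.9] 0.65
side bow_post [0.523 0.044 0.076] [-65.9 -61.2] 0.61
side bat [0.58  0.113 0.013] [-2.1  1.9] 0.92
side bat_flat [0.637 0.115 0.022] [54.7 -1.7] 0.94
side latch_post [ 0.621 -0.044  0.075] [  22.8 -158.6] 0.7
side latch_hinge [0.635 0.009 0.033] [  41.8 -107.2] 0.72
```

Call:
play_rows(
  translation=[
    [0, 0.08, 0],
    [0, 0, 0],
    [0, -0.2, 0],
    [0, -0.2, 0],
    [0, 0, -0.8],
    [0, 0, -0.8],
    [0, 0, -0.7],
    [0, 0, 0],
  ],
  twist=[
    [0, 0, 0],
    [0, 0, 0],
    [0, 0, 0],
    [0, 0, 0],
    [0, 0, 0],
    [0, 0, 0],
    [0, 0, 0],
    [0, 0, 0],
  ],
  gripper=[-0.1, -0.1, -0.1, -0.1, -0.1, -0.1, -0.1, -0.1],
)

```text
time: 16.25
tool_pos: [0.5341, 0.0428, 0.3393]
ee_rot: [3.13, -0.002, 1.326]
wrist_force: [0.4, -0.4, 0.2]
width: 0.0423
finger_force: 0.0
```

```bash
python3 - <<'E' | sed 's/np.float64(\([-0-9.]*\))/\1/g'
from h import *
spots(['bow_post','latch_post','bat_flat'])
H=np.array([.045,-.108]);b=np.arctan2(-.003,-.052)
p=w2j((.619,-.040));a=np.arctan2(*(p-H)[::-1]);print(p,np.linalg.norm(p-H),'phi',a-b)
def A(phis,back,z,n): return [(x,y,zz,w-np.pi,m) for x,y,zz,w,m in arcw(H,.0521,b,phis,-1,back,z,n)]
f=a-b
w=A([f],0,.13,5)+A([f],0,.043,3)+A([f-.05],-.013,.043,2)+A(np.linspace(f-.15,-.03,10),-.013,.043,1)
print(w[0],w[-1]);plan(w)
im=snap('top')[185:305,190:350,::-1];cv2.imwrite('pics/t5c.png',cv2.resize(im,(800,600),interpolation=cv2.INTER_CUBIC))
E
```

```text
top bow_post [ 0.62  -0.041  0.073] [  22.5 -155.3] 0.67
top latch_post [ 0.619 -0.044  0.072] [  21.1 -158. ] 0.57
top latch_post [0.639 0.119 0.024] [56.7  1.6] 0.53
top bat_flat [0.638 0.12  0.026] [55.6  3.1] 0.6
top bat_flat [ 0.501 -0.202  0.008] [-112.3 -303.6] 0.53
side bow_post [0.526 0.043 0.075] [-62.9 -62.8] 0.8
side latch_post [ 0.621 -0.039  0.072] [  22.9 -153.8] 0.64
side bat_flat [0.639 0.115 0.02 ] [56.2 -1.8] 0.97
[ 0.02110337 -0.15427757] 0.05208322205995649 phi 1.0365054355989023
(0.6189938287555861, -0.04001560176318522, 0.13, 1.1941338630763756, 5) (0.5848262807589315, 0.014694915314819923, 0.043, 0.12762842747747438, 1)
[-0.3, 0.52, 0.02] tw 0.26
[-0.28, 0.53, 0.02] tw 0.26
[-0.27, 0.54, 0.02] tw 0.26
[-0.26, 0.54, 0.02] tw 0.26
[-0.24, 0.55, 0.02] tw 0.26
--
[0.0, 0.0, 0.72] tw 0.0
[0.0, 0.0, 0.72] tw 0.0
[0.0, 0.0, 0.72] tw 0.0
--
[0.01, -0.19, 0.0] tw 0.25
[0.0, -0.2, 0.0] tw 0.25
--
[0.04, -0.13, 0.0] tw 1.0
--
[0.04, -0.13, 0.0] tw 1.02
--
[0.04, -0.13, 0.0] tw 1.02
--
[0.04, -0.13, 0.0] tw 1.02
--
[0.04, -0.13, 0.0] tw 1.02
--
[0.04, -0.13, 0.0] tw 1.02
--
[0.04, -0.13, 0.0] tw 1.02
--
[0.04, -0.13, 0.0] tw 1.02
--
[0.04, -0.13, 0.0] tw 1.02
--
[0.04, -0.13, 0.0] tw 1.02
--
```

View pics/t5c.png

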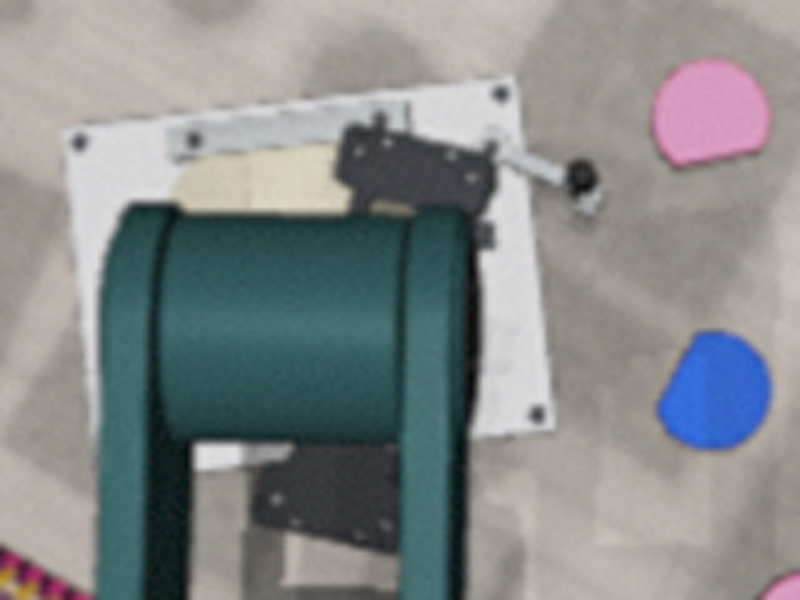

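The bow's free end shows at (487,235), in its shut place, and the latch post is at (580,178). The bow is shut, so I go to the latch.

Call:
play_rows(
  translation=[
    [-0.3, 0.52, 0],
    [-0.28, 0.53, 0],
    [-0.27, 0.54, 0],
    [-0.26, 0.54, 0],
    [-0.24, 0.55, 0],
    [0, 0, 0],
    [0, 0, 0],
  ],
  twist=[
    [0, 0, 0.26],
    [0, 0, 0.26],
    [0, 0, 0.26],
    [0, 0, 0.26],
    [0, 0, 0.26],
    [0, 0, 0],
    [0, 0, 0],
  ],
  gripper=[-0.1, -0.1, -0.1, -0.1, -0.1, -0.1, -0.1],
)

```text
time: 17.4
tool_pos: [0.6193, -0.0402, 0.333]
ee_rot: [-3.14, 0.0, 1.196]
wrist_force: [0.5, 0.7, -0.5]
width: 0.0427
finger_force: 0.0
```

Call:
play_rows(
  translation=[
    [0, 0, 0.75],
    [0, 0, 0.75],
    [0, 0, 0.8],
    [0, 0, 0.0],
  ],
  twist=[
    [0, 0, 0],
    [0, 0, 0],
    [0, 0, 0],
    [0, 0, 0],
  ],
  gripper=[-0.1, -0.1, -0.1, -0.1],
)

```text
time: 17.8
tool_pos: [0.6168, -0.0388, 0.2362]
ee_rot: [-3.13, 0.002, 1.197]
wrist_force: [-0.7, 0.2, -0.5]
width: 0.0422
finger_force: 0.0
```

Call:
play_rows(
  translation=[
    [0, -0.2, 0],
    [0, -0.18, 0],
    [0.04, -0.13, 0],
    [0.04, -0.13, 0],
    [0.04, -0.13, 0],
    [0.04, -0.13, 0],
    [0.04, -0.13, 0],
    [0.04, -0.13, 0],
  ],
  twist=[
    [0, 0, 0.25],
    [0, 0, 0.25],
    [0, 0, 1],
    [0, 0, 1],
    [0, 0, 1],
    [0, 0, 1],
    [0, 0, 1],
    [0, 0, 1],
  ],
  gripper=[-0.1, -0.1, -0.1, -0.1, -0.1, -0.1, -0.1, -0.1],
)

```text
time: 18.6
tool_pos: [0.5872, -0.008, 0.2449]
ee_rot: [3.137, -0.003, 0.541]
wrist_force: [0.4, -2.3, 0.1]
width: 0.042
finger_force: 0.9
```

```bash
python3 - <<'E' | sed 's/np.float64(\([-0-9.]*\))/\1/g'
from h import *
o=robot.get_obs();print(o['tool_pos'],o['ee_rot'],o['wrist_force'])
spots(['bow_post','latch_post'])
H=np.array([.045,-.108]);b=np.arctan2(-.003,-.052)
def A(phis,back,z,n): return [(x,y,zz,w-np.pi,m) for x,y,zz,w,m in arcw(H,.0521,b,phis,-1,back,z,n)]
f=o['ee_rot'][2]-.157;print(f)
plan(A(np.linspace(f-.08,-.02,6),-.013,.043,1))
E
```

```text
[ 0.58721822 -0.00795325  0.24490505] [ 3.13721994e+00 -2.85420249e-03  5.40567789e-01] [ 0.41392083 -2.31103824  0.10964155]
top bow_post [0.525 0.047 0.075] [-64.1 -58.6] 0.8
top latch_post [ 0.742 -0.232  0.002] [ 123.9 -357.9] 0.65
side bow_post [0.525 0.043 0.074] [-64.  -62.4] 0.71
side latch_post [ 0.619 -0.232 -0.002] [   2.2 -345.4] 0.72
0.3835677888766773
[0.02, -0.12, 0.02] tw 0.86
--
[0.02, -0.08, 0.0] tw 0.65
--
[0.02, -0.08, 0.0] tw 0.65
--
[0.02, -0.08, 0.0] tw 0.65
--
[0.02, -0.08, 0.0] tw 0.65
--
[0.02, -0.08, 0.0] tw 0.65
--
```

Call:
play_rows(
  translation=[
    [0.02, -0.12, 0],
    [0.02, -0.08, 0],
    [0.02, -0.08, 0],
    [0.02, -0.08, 0],
    [0.02, -0.08, 0],
    [0.02, -0.1, 0],
    [0, -0.1, 0],
    [0, 0, 0],
  ],
  twist=[
    [0, 0, 0.8],
    [0, 0, 0.65],
    [0, 0, 0.65],
    [0, 0, 0.65],
    [0, 0, 0.65],
    [0, 0, 0.5],
    [0, 0, 0],
    [0, 0, 0],
  ],
  gripper=[-0.1, -0.1, -0.1, -0.1, -0.1, -0.1, -0.1, -0.1],
)

```text
time: 19.7
tool_pos: [0.5838, 0.0152, 0.2424]
ee_rot: [3.133, -0.001, 0.157]
wrist_force: [1.8, -9.2, -1.1]
width: 0.0423
finger_force: 4.9
```

```bash
python3 - <<'E' | sed 's/np.float64(\([-0-9.]*\))/\1/g'
from h import *
o=robot.get_obs();print(o['tool_pos'],w2j(o['tool_pos']),o['ee_rot'],o['wrist_force'])
spots(['bow_post','latch_post'])
E
```

```text
[0.58378949 0.01522827 0.24242351] [-0.0084176  -0.09581002] [ 3.13285399e+00 -1.15338983e-03  1.56506948e-01] [ 1.79939991 -9.20788106 -1.08465693]
top bow_post [0.523 0.046 0.076] [-65.5 -59.5] 0.81
top bow_post [0.64  0.119 0.018] [58.4  2.2] 0.71
top bow_post [ 0.502 -0.204  0.008] [-112.  -305.6] 0.63
top latch_post [0.581 0.11  0.014] [-1.9 -0.8] 0.58
side bow_post [0.526 0.042 0.078] [-63.4 -63.9] 0.85
```

Call:
play_rows(
  translation=[
    [0, -0.08, 0],
    [0, 0, 0],
    [0, 0.2, 0],
    [0, 0.15, 0],
    [0, 0, -0.8],
    [0, 0, -0.8],
    [0, 0, -0.9],
    [0, 0, -0.9],
  ],
  twist=[
    [0, 0, 0],
    [0, 0, 0],
    [0, 0, 0],
    [0, 0, 0],
    [0, 0, 0],
    [0, 0, 0],
    [0, 0, 0],
    [0, 0, 0],
  ],
  gripper=[-0.1, -0.1, -0.1, -0.1, -0.1, -0.1, -0.1, -0.1],
)

```text
time: 20.8
tool_pos: [0.5846, 0.0075, 0.379]
ee_rot: [-3.14, 0.001, 0.157]
wrist_force: [0.7, -0.3, -0.1]
width: 0.042
finger_force: 0.0
```

```bash
cat >> h.py <<'E'
from scipy.optimize import least_squares
def disc_model(x,y,th,r=.032,fl=.022,n=72):
    a0=np.arccos(fl/r); a=np.linspace(a0,2*np.pi-a0,n)+th
    c=np.c_[x+r*np.cos(a),y+r*np.sin(a)]
    return np.r_[c,np.linspace(c[-1],c[0],20)[1:-1]]
def discs(cam='top',z=.016,show=True,guess=None,win=24):
    """fit flat-edged disc outlines (upper face at height z) to pale blobs near guess world points"""
    im=snap(cam); out=[]
    lab=cv2.cvtColor(im,cv2.COLOR_RGB2LAB).astype(np.float32)
    for g in guess:
        u,v=w2p(cam,[g[0],g[1],z])[0]; u0,v0=int(u)-win,int(v)-win
        p=lab[v0:v0+2*win,u0:u0+2*win]; p=cv2.resize(p,None,fx=4,fy=4,interpolation=cv2.INTER_CUBIC)
        m=((p[...,2]-128>9)&(p[...,0]>120)).astype(np.uint8)   # yellowish
        m=cv2.morphologyEx(m,cv2.MORPH_OPEN,np.ones((5,5)))
        n,L,st,ce=cv2.connectedComponentsWithStats(m)
        if n<2: out.append(None);continue
        k=1+np.argmax(st[1:,4]); cs=max(cv2.findContours((L==k).astype(np.uint8),cv2.RETR_EXTERNAL,cv2.CHAIN_APPROX_NONE)[0],key=len)[:,0]
        W=p2w(cam,(cs+.5)/4-.5+[u0,v0],z)[:,:2]
        best=None
        from scipy.spatial import cKDTree
        for t in np.arange(-np.pi,np.pi,.5):
            f=lambda q:cKDTree(disc_model(*q[:3],q[3],q[3]*22/32)).query(W)[0]
            s=least_squares(f,[*W.mean(0),t,.032],diff_step=1e-3,x_scale=[.01,.01,.3,.01])
            if best is None or s.cost<best.cost: best=s
        q=best.x; out.append(q); print(cam,np.round(q,4),'rms mm',round(1e3*np.sqrt(2*best.cost/len(W)),2),'n',st[k,4]/16)
    return im,out
E
python3 - <<'E'
from h import *
o=robot.get_obs();print(o['tool_pos'])
G=[(.618,-.231),(.480,-.21),(.463,-.342)]
im,q=discs('top',.016,guess=G)
im2,q2=discs('side',.016,guess=G)
spots(['disc1_flat','latch_post'],ms=.3)
p=np.vstack([im[:,:,::-1][190:310,195:445]]);cv2.imwrite('pics/t6c.png',cv2.resize(p,(800,384),interpolation=cv2.INTER_CUBIC))
E
```

```text
[0.58460786 0.00750423 0.37897221]
top [ 0.6179 -0.2323  3.4955  0.0303] rms mm 0.8 n 361.625
top [ 0.4791 -0.2092  0.2636  0.0305] rms mm 0.74 n 373.5625
top [ 0.463  -0.3431  1.9     0.0303] rms mm 0.76 n 367.4375
side [ 0.6112 -0.2267 -0.5564  0.0262] rms mm 6.31 n 219.875
side [ 0.4795 -0.209   0.3216  0.0329] rms mm 0.81 n 417.875
side [ 0.4634 -0.3424 -4.3567  0.0325] rms mm 0.87 n 315.8125
top disc1_flat [ 0.456 -0.327  0.007] [-169.7 -423.4] 0.86
side disc1_flat [ 0.455 -0.326  0.009] [-170.6 -422.2] 0.87
side latch_post [ 0.588 -0.002  0.076] [  -6.  -113.3] 0.78
```

View pics/t6c.png

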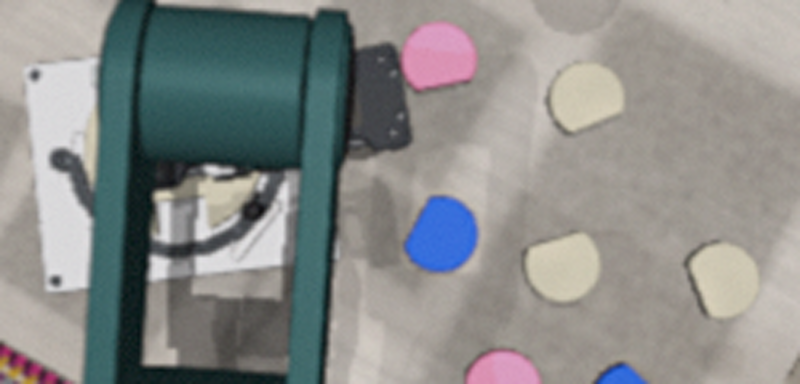

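```bash
sed -i 's/print(\[round(v\/.04,2)+0 for v in (\(.*\))\],/print([float(round(v\/.04,2))+0 for v in (\1)],/' h.py; python3 - <<'E'
from h import *
plan([(.618,-.2323,.18,.354,8),(.618,-.2323,.012,.354,5)])
E
```

```text
[-0.01, 0.76, -0.01] tw -0.25
[-0.03, 0.76, -0.01] tw -0.25
[-0.05, 0.75, -0.01] tw -0.25
[-0.07, 0.75, -0.01] tw -0.25
[-0.09, 0.75, -0.01] tw -0.25
[-0.11, 0.75, -0.01] tw -0.25
[-0.12, 0.75, -0.01] tw -0.25
[-0.14, 0.74, -0.01] tw -0.25
--
[0.0, 0.0, 0.84] tw -0.0
[0.0, 0.0, 0.84] tw -0.0
[0.0, 0.0, 0.84] tw -0.0
[0.0, 0.0, 0.84] tw -0.0
[0.0, 0.0, 0.84] tw -0.0
--
```

Call:
play_rows(
  translation=[
    [-0.01, 0.76, 0],
    [-0.03, 0.76, 0],
    [-0.05, 0.75, 0],
    [-0.07, 0.75, 0],
    [-0.09, 0.75, 0],
    [-0.11, 0.75, 0],
    [-0.12, 0.75, 0],
    [-0.14, 0.74, 0],
  ],
  twist=[
    [0, 0, -0.25],
    [0, 0, -0.25],
    [0, 0, -0.25],
    [0, 0, -0.25],
    [0, 0, -0.25],
    [0, 0, -0.25],
    [0, 0, -0.25],
    [0, 0, -0.25],
  ],
  gripper=[0.7, 0.7, 0.7, 0.7, 0.7, 0.7, 0.7, 0.7],
)

```text
time: 22.0
tool_pos: [0.6187, -0.2338, 0.3758]
ee_rot: [-3.139, 0.002, 0.357]
wrist_force: [-0.1, 0.4, 0.2]
width: 0.0801
finger_force: 0.0
```

Call:
play_rows(
  translation=[
    [0, 0, 0.84],
    [0, 0, 0.84],
    [0, 0, 0.84],
    [0, 0, 0.84],
    [0, 0, 0.4],
    [0, 0, 0],
    [0, 0, 0],
  ],
  twist=[
    [0, 0, 0],
    [0, 0, 0],
    [0, 0, 0],
    [0, 0, 0],
    [0, 0, 0],
    [0, 0, 0],
    [0, 0, 0],
  ],
  gripper=[0.7, 0.7, 0.7, 0.7, 0.7, 0.7, 0.7],
)

```text
time: 22.7
tool_pos: [0.619, -0.2326, 0.228]
ee_rot: [3.141, -0.0, 0.356]
wrist_force: [1.2, -0.1, 0.7]
width: 0.0796
finger_force: 0.0
```

```bash
python3 - <<'E'
from h import *
o=robot.get_obs();print(o['tool_pos'],o['ee_rot'],o['width'],o['wrist_force'])
a=snap('top')[185:265,310:420,::-1];b=snap('side')[170:270,240:380,::-1]
cv2.imwrite('pics/g1.png',np.hstack([cv2.resize(a,(400,300),interpolation=cv2.INTER_CUBIC),cv2.resize(b,(400,300),interpolation=cv2.INTER_CUBIC)]))
plan([(.618,-.2323,.003,.354,1)])
E
```

```text
[ 0.61903959 -0.23264509  0.22798386] [ 3.14121620e+00 -3.83261835e-04  3.55841224e-01] 0.07962023649203957 [ 1.17105759 -0.11405034  0.71676925]
[-0.03, -0.03, 0.7] tw 0.02
--
```

View pics/g1.png

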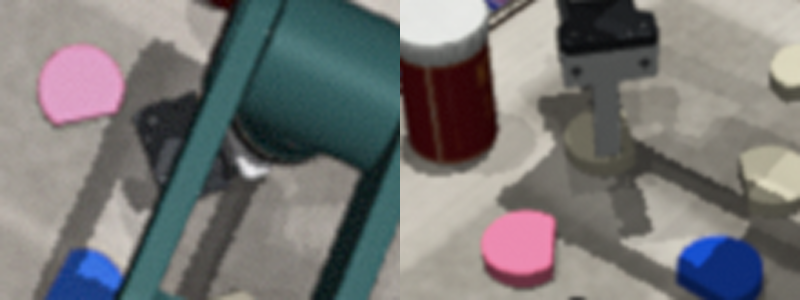

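The side half shows the finger at (608,120) straddling disc A, with the tube well clear at left. I'll lower and grip.

Call:
play_rows(
  translation=[
    [-0.02, -0.02, 0.35],
    [0, 0, 0.29],
    [0, 0, 0],
    [0, 0, 0],
    [0, 0, 0],
    [0, 0, 0],
    [0, 0, 0],
    [0, 0, 0],
  ],
  twist=[
    [0, 0, 0],
    [0, 0, 0],
    [0, 0, 0],
    [0, 0, 0],
    [0, 0, 0],
    [0, 0, 0],
    [0, 0, 0],
    [0, 0, 0],
  ],
  gripper=[0.7, 0.7, 0.7, -1, -1, -1, -1, -1],
)

```text
time: 23.6
tool_pos: [0.6177, -0.2321, 0.2019]
ee_rot: [3.142, 0.0, 0.356]
wrist_force: [-0.5, 0.2, -0.6]
width: 0.0632
finger_force: 30.0
```

Call:
play_rows(
  translation=[
    [0, 0, -0.5],
    [0, 0, -0.9],
    [0, 0, -0.9],
    [0, 0, -0.9],
    [0, 0, 0],
  ],
  twist=[
    [0, 0, 0],
    [0, 0, 0],
    [0, 0, 0],
    [0, 0, 0],
    [0, 0, 0],
  ],
  gripper=[-1, -1, -1, -1, -1],
)

```text
time: 24.1
tool_pos: [0.6187, -0.2324, 0.3376]
ee_rot: [3.132, -0.009, 0.356]
wrist_force: [0.8, -0.1, -0.0]
width: 0.0633
finger_force: 30.0
```

```bash
python3 - <<'E'
from h import *
o=robot.get_obs();print(o['tool_pos'],o['ee_rot'],o['width'],o['wrist_force'])
plan([(*j2w((0,0)),.15,TH+np.pi,33)])
E
```

```text
[ 0.61866501 -0.23244053  0.33761011] [ 3.13206231 -0.00929443  0.35593675] 0.06327050214222614 [ 0.80349534 -0.08534005 -0.02601075]
[0.07, -0.25, -0.01] tw -0.87
[0.09, -0.25, -0.01] tw -0.87
[0.11, -0.24, -0.01] tw -0.87
[0.13, -0.23, -0.01] tw -0.87
[0.15, -0.22, -0.01] tw -0.87
[0.17, -0.2, -0.01] tw -0.87
[0.18, -0.19, -0.01] tw -0.87
[0.2, -0.17, -0.01] tw -0.87
[0.21, -0.15, -0.01] tw -0.87
[0.23, -0.13, -0.01] tw -0.87
[0.24, -0.11, -0.01] tw -0.87
[0.25, -0.09, -0.01] tw -0.87
[0.25, -0.07, -0.01] tw -0.87
[0.26, -0.05, -0.01] tw -0.87
[0.26, -0.02, -0.01] tw -0.87
[0.26, 0.0, -0.01] tw -0.87
[0.26, 0.02, -0.01] tw -0.87
[0.26, 0.04, -0.01] tw -0.87
[0.25, 0.07, -0.01] tw -0.87
[0.25, 0.09, -0.01] tw -0.87
[0.24, 0.11, -0.01] tw -0.87
[0.23, 0.13, -0.01] tw -0.87
[0.22, 0.15, -0.01] tw -0.87
[0.2, 0.17, -0.01] tw -0.87
[0.19, 0.18, -0.01] tw -0.87
[0.17, 0.2, -0.01] tw -0.87
[0.15, 0.21, -0.01] tw -0.87
[0.13, 0.23, -0.01] tw -0.87
[0.11, 0.24, -0.01] tw -0.87
[0.09, 0.25, -0.01] tw -0.87
[0.07, 0.25, -0.01] tw -0.87
[0.05, 0.26, -0.01] tw -0.87
[0.02, 0.26, -0.01] tw -0.87
--
```

Call:
play_rows(
  translation=[
    [0.07, -0.25, 0],
    [0.09, -0.25, 0],
    [0.11, -0.24, 0],
    [0.13, -0.23, 0],
    [0.15, -0.22, 0],
    [0.17, -0.2, 0],
    [0.18, -0.19, 0],
    [0.2, -0.17, 0],
  ],
  twist=[
    [0, 0, -0.88],
    [0, 0, -0.88],
    [0, 0, -0.88],
    [0, 0, -0.88],
    [0, 0, -0.88],
    [0, 0, -0.88],
    [0, 0, -0.88],
    [0, 0, -0.88],
  ],
  gripper=[-1, -1, -1, -1, -1, -1, -1, -1],
)

```text
time: 24.9
tool_pos: [0.6087, -0.1478, 0.3279]
ee_rot: [-3.139, 0.001, 1.063]
wrist_force: [0.2, -0.2, -0.8]
width: 0.0629
finger_force: 30.0
```

Call:
play_rows(
  translation=[
    [0.21, -0.15, 0],
    [0.23, -0.13, 0],
    [0.24, -0.11, 0],
    [0.25, -0.09, 0],
    [0.25, -0.07, 0],
    [0.26, -0.05, 0],
    [0.26, -0.02, 0],
    [0.26, 0, 0],
  ],
  twist=[
    [0, 0, -0.88],
    [0, 0, -0.88],
    [0, 0, -0.88],
    [0, 0, -0.88],
    [0, 0, -0.88],
    [0, 0, -0.88],
    [0, 0, -0.88],
    [0, 0, -0.88],
  ],
  gripper=[-1, -1, -1, -1, -1, -1, -1, -1],
)

```text
time: 25.7
tool_pos: [0.6001, -0.0643, 0.3279]
ee_rot: [-3.139, -0.001, 1.767]
wrist_force: [0.7, -0.8, -0.5]
width: 0.0631
finger_force: 30.0
```

Call:
play_rows(
  translation=[
    [0.26, 0.02, 0],
    [0.26, 0.04, 0],
    [0.25, 0.07, 0],
    [0.25, 0.09, 0],
    [0.24, 0.11, 0],
    [0.23, 0.13, 0],
    [0.22, 0.15, 0],
    [0.2, 0.17, 0],
  ],
  twist=[
    [0, 0, -0.88],
    [0, 0, -0.88],
    [0, 0, -0.88],
    [0, 0, -0.88],
    [0, 0, -0.88],
    [0, 0, -0.88],
    [0, 0, -0.88],
    [0, 0, -0.88],
  ],
  gripper=[-1, -1, -1, -1, -1, -1, -1, -1],
)

```text
time: 26.5
tool_pos: [0.5904, 0.0193, 0.328]
ee_rot: [-3.14, -0.002, 2.471]
wrist_force: [-0.2, 0.0, -0.7]
width: 0.0632
finger_force: 30.0
```

Call:
play_rows(
  translation=[
    [0.19, 0.18, 0],
    [0.17, 0.2, 0],
    [0.15, 0.21, 0],
    [0.13, 0.23, 0],
    [0.11, 0.24, 0],
    [0.09, 0.25, 0],
    [0.07, 0.25, 0],
    [0.05, 0.26, 0],
  ],
  twist=[
    [0, 0, -0.88],
    [0, 0, -0.88],
    [0, 0, -0.88],
    [0, 0, -0.88],
    [0, 0, -0.88],
    [0, 0, -0.88],
    [0, 0, -0.88],
    [0, 0, -0.88],
  ],
  gripper=[-1, -1, -1, -1, -1, -1, -1, -1],
)

```text
time: 27.3
tool_pos: [0.5804, 0.1027, 0.3279]
ee_rot: [-3.141, -0.003, -3.108]
wrist_force: [-0.1, -0.0, -1.7]
width: 0.0629
finger_force: 30.0
```

```bash
python3 - <<'E'
from h import *
o=robot.get_obs();print(o['tool_pos'],o['ee_rot'],o['width'],o['joint_positions'])
plan([(*j2w((0,0)),.15,TH+np.pi,2),(*j2w((0,0)),.045,TH+np.pi,4)])
a=snap('side')[200:400,200:400,::-1];cv2.imwrite('pics/g2.png',cv2.resize(a,(600,600),interpolation=cv2.INTER_CUBIC))
E
```

```text
[0.58036958 0.10265927 0.32794487] [-3.14139643e+00 -2.76631055e-03 -3.10779355e+00] 0.06289428040296997 [ 7.89119752e-02  2.01675930e-01  1.39403644e+00 -7.12870476e-05
  1.54865263e+00 -1.52568205e+00]
[-0.03, 0.11, -0.26] tw -0.33
[-0.04, 0.11, -0.26] tw -0.33
--
[0.0, 0.0, 0.66] tw -0.0
[0.0, 0.0, 0.66] tw -0.0
[0.0, 0.0, 0.66] tw -0.0
[0.0, 0.0, 0.66] tw -0.0
--
```

View pics/g2.png

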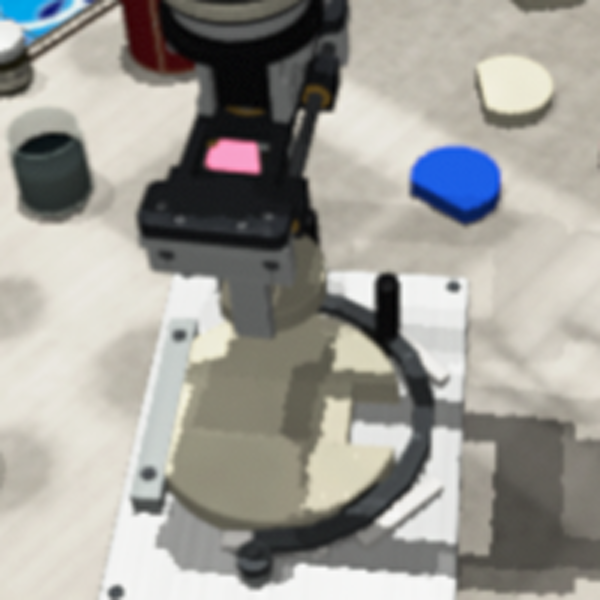

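Call:
play_rows(
  translation=[
    [-0.03, 0.11, 0],
    [-0.04, 0.11, 0],
    [0, 0, 0.8],
    [0, 0, 0.8],
    [0, 0, 0.3],
    [0, 0, 0],
    [0, 0, 0],
  ],
  twist=[
    [0, 0, -0.33],
    [0, 0, -0.33],
    [0, 0, 0],
    [0, 0, 0],
    [0, 0, 0],
    [0, 0, 0],
    [0, 0, 0],
  ],
  gripper=[-1, -1, -1, -1, -1, -1, -1],
)

```text
time: 28.05
tool_pos: [0.5836, 0.1111, 0.2548]
ee_rot: [-3.141, 0.001, -3.046]
wrist_force: [-0.8, 0.6, -1.4]
width: 0.0632
finger_force: 30.0
```

```bash
python3 - <<'E'
from h import *
o=robot.get_obs();print(o['tool_pos'],o['ee_rot'],o['width'],w2j(o['tool_pos']))
plan([(*j2w((0,0)),.034,TH+np.pi,2)])
E
```

```text
[0.58362794 0.11108489 0.25480244] [-3.14145855e+00  1.28266955e-03 -3.04557476e+00] 0.06323522825510215 [ 0.00099135 -0.00041616]
[0.01, 0.01, 0.27] tw -0.02
[0.01, 0.01, 0.27] tw -0.02
--
```

Call:
play_rows(
  translation=[
    [0.02, 0, 0.25],
    [0, 0, 0.18],
    [0, 0, 0.11],
    [0, 0, 0],
    [0, 0, 0],
    [0, 0, 0],
    [0, 0, -0.5],
    [0, 0, -0.6],
  ],
  twist=[
    [0, 0, 0],
    [0, 0, 0],
    [0, 0, 0],
    [0, 0, 0],
    [0, 0, 0],
    [0, 0, 0],
    [0, 0, 0],
    [0, 0, 0],
  ],
  gripper=[-1, -1, -1, -1, 0.6, 0.6, 0.6, 0.6],
)

```text
time: 28.85
tool_pos: [0.5819, 0.1111, 0.2755]
ee_rot: [-3.142, -0.003, -3.045]
wrist_force: [0.4, 0.6, -0.6]
width: 0.0755
finger_force: 0.0
```

Call:
play_rows(
  translation=[
    [0, 0, 0],
    [0, 0, 0],
    [0, 0, 0],
    [0, 0, 0],
    [0, 0, 0],
    [0, 0, 0],
    [0, 0, 0],
    [0, 0, 0],
  ],
  twist=[
    [0, 0, 0.98],
    [0, 0, 0.98],
    [0, 0, 0.98],
    [0, 0, 0.98],
    [0, 0, 0.98],
    [0, 0, 0.98],
    [0, 0, 0.98],
    [0, 0, 0.98],
  ],
  gripper=[0.6, 0.6, 0.6, 0.6, 0.6, 0.6, 0.6, 0.6],
)

```text
time: 29.65
tool_pos: [0.5824, 0.1111, 0.2767]
ee_rot: [3.141, 0.001, 2.45]
wrist_force: [0.4, 0.2, 0.3]
width: 0.0753
finger_force: 0.0
```

Call:
play_rows(
  translation=[
    [0, 0, 0],
    [0, 0, 0],
    [0, 0, 0],
    [0, 0, 0],
    [0, 0, 0],
    [0, 0, 0],
    [0, 0, 0],
    [0, 0, 0],
  ],
  twist=[
    [0, 0, 0.98],
    [0, 0, 0.98],
    [0, 0, 0.98],
    [0, 0, 0.98],
    [0, 0, 0.98],
    [0, 0, 0.98],
    [0, 0, 0.98],
    [0, 0, 0.98],
  ],
  gripper=[0.6, 0.6, 0.6, 0.6, 0.6, 0.6, 0.6, 0.6],
)

```text
time: 30.45
tool_pos: [0.5824, 0.1111, 0.2767]
ee_rot: [3.141, 0.0, 1.666]
wrist_force: [0.5, -0.5, 0.1]
width: 0.0752
finger_force: 0.0
```

```bash
python3 - <<'E'
from h import *
o=robot.get_obs();print(o['tool_pos'],o['ee_rot'],o['width'],w2j(o['tool_pos']))
x,y=j2w((-.005,0))
plan([(x,y,.06,TH+np.pi/2,1),(x,y,.036,TH+np.pi/2,2)])
spots(['disc1','disc1_flat','bat_flat','latch_post'],cams=('side',))
a=snap('side')[230:400,220:400,::-1];cv2.imwrite('pics/g3.png',cv2.resize(a,(600,566),interpolation=cv2.INTER_CUBIC))
E
```

```text
[0.58243354 0.11114466 0.2766687 ] [3.14085945e+00 1.09064075e-04 1.66578145e+00] 0.07519115055216631 [-0.00019112 -0.00023745]
[0.01, -0.12, 0.44] tw -0.05
--
[0.0, 0.0, 0.3] tw -0.0
[0.0, 0.0, 0.3] tw -0.0
--
side disc1 [ 0.507 -0.106 -0.002] [ -96.6 -208.8] 0.96
side disc1 [ 0.38  -0.162  0.002] [-228.7 -251.3] 0.95
side disc1 [ 0.463 -0.345 -0.005] [-165.  -442.1] 0.9
side disc1 [ 0.362 -0.266  0.003] [-256.8 -353. ] 0.84
side disc1 [0.584 0.117 0.03 ] [1.8 5.9] 0.81
side disc1 [ 0.479 -0.21  -0.002] [-135.3 -309.8] 0.6
side disc1_flat [ 0.455 -0.326  0.008] [-170.6 -422.2] 0.9
side latch_post [ 0.585 -0.002  0.074] [  -8.5 -112.7] 0.59
```

View pics/g3.png

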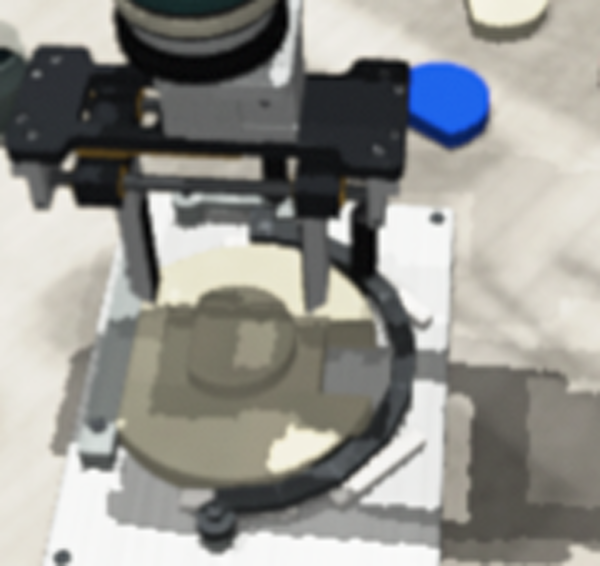

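Call:
play_rows(
  translation=[
    [0.01, -0.12, 0.4],
    [0, 0, 0.4],
    [0, 0, 0.21],
    [0, 0, 0],
    [0, 0, 0],
    [0, 0, 0],
    [0, 0, 0],
    [0, 0, 0],
  ],
  twist=[
    [0, 0, -0.05],
    [0, 0, 0],
    [0, 0, 0],
    [0, 0, 0],
    [0, 0, 0],
    [0, 0, 0],
    [0, 0, 0],
    [0, 0, 0],
  ],
  gripper=[0.6, 0.6, 0.6, 0.6, -1, -1, -1, -1],
)

```text
time: 31.55
tool_pos: [0.5779, 0.1111, 0.2368]
ee_rot: [3.14, 0.0, 1.675]
wrist_force: [0.2, 0.1, 1.4]
width: 0.0534
finger_force: 30.0
```

Call:
play_rows(
  translation=[
    [0, 0, 0],
    [0, 0, 0],
    [0, 0, 0],
    [0, 0, -0.5],
    [0, 0, -0.9],
    [0, 0, -0.9],
    [0, 0, -0.9],
    [0, 0, 0],
  ],
  twist=[
    [0, 0, 0],
    [0, 0, 0],
    [0, 0, 0],
    [0, 0, 0],
    [0, 0, 0],
    [0, 0, 0],
    [0, 0, 0],
    [0, 0, 0],
  ],
  gripper=[0.3, 0.3, 0.3, 0.3, 0.3, 0.3, 0.3, 0.3],
)

```text
time: 32.35
tool_pos: [0.5784, 0.1112, 0.3708]
ee_rot: [3.129, 0.0, 1.675]
wrist_force: [-0.1, -1.0, -0.3]
width: 0.0613
finger_force: 0.0
```

```bash
python3 - <<'E'
from h import *
o=robot.get_obs();print(o['tool_pos'],o['ee_rot'],o['width'],w2j(o['tool_pos']))
im,q=discs('top',.016,guess=[(.479,-.209),(.463,-.343)])
im,q=discs('side',.046,guess=[(.5826,.1114)],win=32)
print(w2j(q[0][:2]),q[0][2]-TH)
im,q=discs('side',.016,guess=[(.479,-.209),(.463,-.343)])
th=.285
x,y=np.array([.479,-.209])-.005*np.array([np.cos(th),np.sin(th)])
plan([(x,y,.15,th+np.pi/2,9)])
E
```

```text
[0.57837278 0.11118602 0.37081355] [3.12922339e+00 1.38045418e-04 1.67491446e+00] 0.06128774809555677 [-0.00422747  0.0002091 ]
top [ 0.479  -0.2091  0.269   0.0305] rms mm 0.76 n 373.1875
top [ 0.4632 -0.3431  1.8828  0.0304] rms mm 0.77 n 368.3125
side [ 0.5719  0.118  -2.6677  0.0568] rms mm 14.23 n 1954.25
[-0.01003589  0.00762254] -2.7677123380114397
side [ 0.4797 -0.2089  0.2968  0.0335] rms mm 0.91 n 401.375
side [ 0.4638 -0.3411  1.9118  0.0324] rms mm 0.99 n 307.125
[-0.86, -0.38, 0.04] tw -0.2
[-0.85, -0.39, 0.04] tw -0.2
[-0.84, -0.41, 0.04] tw -0.2
[-0.83, -0.43, 0.04] tw -0.2
[-0.83, -0.45, 0.04] tw -0.2
[-0.82, -0.46, 0.04] tw -0.2
[-0.81, -0.48, 0.04] tw -0.2
[-0.8, -0.49, 0.04] tw -0.2
[-0.79, -0.51, 0.04] tw -0.2
--
```

Call:
play_rows(
  translation=[
    [-0.86, -0.38, 0],
    [-0.85, -0.39, 0],
    [-0.84, -0.41, 0],
    [-0.83, -0.43, 0],
    [-0.83, -0.45, 0],
    [-0.82, -0.46, 0],
    [-0.81, -0.48, 0],
    [-0.8, -0.49, 0],
  ],
  twist=[
    [0, 0, -0.2],
    [0, 0, -0.2],
    [0, 0, -0.2],
    [0, 0, -0.2],
    [0, 0, -0.2],
    [0, 0, -0.2],
    [0, 0, -0.2],
    [0, 0, -0.2],
  ],
  gripper=[0.5, 0.5, 0.5, 0.5, 0.5, 0.5, 0.5, 0.5],
)

```text
time: 33.3
tool_pos: [0.4849, -0.1762, 0.361]
ee_rot: [-3.138, -0.003, 1.836]
wrist_force: [0.3, -0.3, 0.4]
width: 0.0708
finger_force: 0.0
```

Call:
play_rows(
  translation=[
    [-0.79, -0.51, 0],
    [0, 0, 0.9],
    [0, 0, 0.9],
    [0, 0, 0.9],
    [0, 0, 0.4],
    [0, 0, 0],
    [0, 0, 0],
  ],
  twist=[
    [0, 0, -0.2],
    [0, 0, 0],
    [0, 0, 0],
    [0, 0, 0],
    [0, 0, 0],
    [0, 0, 0],
    [0, 0, 0],
  ],
  gripper=[0.5, 0.5, 0.5, 0.5, 0.5, 0.5, 0.5],
)

```text
time: 34.0
tool_pos: [0.4741, -0.2106, 0.2385]
ee_rot: [-3.139, -0.002, 1.855]
wrist_force: [-0.1, -0.4, 0.3]
width: 0.0701
finger_force: 0.0
```

```bash
python3 - <<'E'
from h import *
o=robot.get_obs();print(o['tool_pos'],o['ee_rot'],o['width'])
th=.285
x,y=np.array([.479,-.209])-.005*np.array([np.cos(th),np.sin(th)])
plan([(x,y,.003,th+np.pi/2,2)])
im,q=discs('side',.016,guess=[(.479,-.209)])
im,q=discs('side',.046,guess=[(.5826,.1114)],win=32)
a=im[:,:,::-1];cv2.imwrite('pics/g4.png',np.hstack([cv2.resize(a[190:260,320:420],(400,280),interpolation=cv2.INTER_CUBIC),cv2.resize(a[280:390,230:387],(400,280),interpolation=cv2.INTER_CUBIC)]))
E
```

```text
[ 0.47410997 -0.21060967  0.23854083] [-3.13943822e+00 -2.16020833e-03  1.85478703e+00] 0.07010353262397888
[0.0, 0.0, 0.46] tw -0.01
[0.0, 0.0, 0.46] tw -0.01
--
side [ 0.464  -0.2012  0.4531  0.0089] rms mm 2.56 n 29.375
side [ 0.577   0.1164 -3.0094  0.0648] rms mm 5.1 n 3119.75
```

View pics/g4.png

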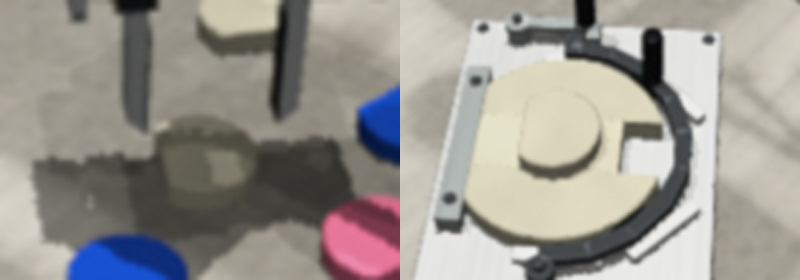

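The left half shows the fingers straddling disc B. The right half shows disc A flat and square on the bat, with bow and latch shut.

Call:
play_rows(
  translation=[
    [0, 0, 0.45],
    [0, 0, 0.45],
    [0, 0, 0],
    [0, 0, 0],
    [0, 0, 0],
    [0, 0, 0],
    [0, 0, 0],
    [0, 0, 0],
  ],
  twist=[
    [0, 0, 0],
    [0, 0, 0],
    [0, 0, 0],
    [0, 0, 0],
    [0, 0, 0],
    [0, 0, 0],
    [0, 0, 0],
    [0, 0, 0],
  ],
  gripper=[0.5, 0.5, 0.5, -1, -1, -1, -1, -1],
)

```text
time: 34.9
tool_pos: [0.475, -0.2112, 0.2055]
ee_rot: [3.14, 0.002, 1.855]
wrist_force: [-0.6, -0.1, 5.1]
width: 0.0537
finger_force: 30.0
```

Call:
play_rows(
  translation=[
    [0, 0, -0.5],
    [0, 0, -0.9],
    [0, 0, -0.9],
    [0, 0, -0.9],
    [0, 0, 0],
  ],
  twist=[
    [0, 0, 0],
    [0, 0, 0],
    [0, 0, 0],
    [0, 0, 0],
    [0, 0, 0],
  ],
  gripper=[-1, -1, -1, -1, -1],
)

```text
time: 35.4
tool_pos: [0.4756, -0.2114, 0.3379]
ee_rot: [3.134, 0.008, 1.855]
wrist_force: [0.6, -1.1, -0.2]
width: 0.0534
finger_force: 30.0
```

```bash
python3 - <<'E'
from h import *
o=robot.get_obs();print(o['tool_pos'],o['ee_rot'],o['width'],o['wrist_force'])
x,y=j2w((-.005,0));plan([(x,y,.13,TH+np.pi/2,11)])
E
```

```text
[ 0.47558352 -0.21138664  0.33790506] [3.13352058 0.00839749 1.85481843] 0.053442981044401885 [ 0.64420366 -1.07595465 -0.22446114]
[0.64, 0.43, 0.02] tw 0.17
[0.65, 0.42, 0.02] tw 0.17
[0.65, 0.41, 0.02] tw 0.17
[0.66, 0.4, 0.02] tw 0.17
[0.67, 0.38, 0.02] tw 0.17
[0.67, 0.37, 0.02] tw 0.17
[0.68, 0.36, 0.02] tw 0.17
[0.68, 0.35, 0.02] tw 0.17
[0.69, 0.34, 0.02] tw 0.17
[0.7, 0.33, 0.02] tw 0.17
[0.7, 0.32, 0.02] tw 0.17
--
```

Call:
play_rows(
  translation=[
    [0.64, 0.43, 0],
    [0.65, 0.42, 0],
    [0.65, 0.41, 0],
    [0.66, 0.4, 0],
    [0.67, 0.38, 0],
    [0.67, 0.37, 0],
    [0.68, 0.36, 0],
    [0.68, 0.35, 0],
  ],
  twist=[
    [0, 0, 0.17],
    [0, 0, 0.17],
    [0, 0, 0.17],
    [0, 0, 0.17],
    [0, 0, 0.17],
    [0, 0, 0.17],
    [0, 0, 0.17],
    [0, 0, 0.17],
  ],
  gripper=[-1, -1, -1, -1, -1, -1, -1, -1],
)

```text
time: 36.2
tool_pos: [0.5489, 0.0251, 0.3297]
ee_rot: [-3.139, -0.001, 1.718]
wrist_force: [-0.2, -1.3, -0.4]
width: 0.0531
finger_force: 30.0
```

Call:
play_rows(
  translation=[
    [0.69, 0.34, 0],
    [0.7, 0.33, 0],
    [0.7, 0.32, 0],
    [0, 0, 0.7],
    [0, 0, 0.6],
    [0, 0, 0],
    [0, 0, 0],
  ],
  twist=[
    [0, 0, 0.17],
    [0, 0, 0.17],
    [0, 0, 0.17],
    [0, 0, 0],
    [0, 0, 0],
    [0, 0, 0],
    [0, 0, 0],
  ],
  gripper=[-1, -1, -1, -1, -1, -1, -1],
)

```text
time: 36.9
tool_pos: [0.577, 0.1118, 0.2783]
ee_rot: [-3.138, 0.0, 1.668]
wrist_force: [0.4, -0.1, -0.5]
width: 0.0535
finger_force: 30.0
```

```bash
python3 - <<'E'
from h import *
o=robot.get_obs();print(o['tool_pos'],o['ee_rot'],o['width'],w2j(o['tool_pos']),o['wrist_force'])
x,y=j2w((-.005,0));plan([(x,y,.054,TH+np.pi/2,3)])
E
```

```text
[0.57697459 0.11180856 0.27829689] [-3.13833878e+00  6.86730721e-05  1.66774505e+00] 0.053509454061092705 [-0.00555652  0.00096812] [ 0.44881837 -0.05739925 -0.47986841]
[-0.01, 0.0, 0.21] tw -0.01
[-0.01, 0.0, 0.21] tw -0.01
[-0.01, 0.0, 0.21] tw -0.01
--
```

Call:
play_rows(
  translation=[
    [-0.02, 0.01, 0.3],
    [0, 0, 0.2],
    [0, 0, 0.12],
    [0, 0, 0.04],
    [0, 0, 0],
  ],
  twist=[
    [0, 0, -0.02],
    [0, 0, 0],
    [0, 0, 0],
    [0, 0, 0],
    [0, 0, 0],
  ],
  gripper=[-1, -1, -1, -1, -1],
)

```text
time: 37.4
tool_pos: [0.5778, 0.111, 0.2533]
ee_rot: [-3.141, 0.0, 1.67]
wrist_force: [-0.0, 0.5, -0.3]
width: 0.0533
finger_force: 30.0
```

Call:
play_rows(
  translation=[
    [0, 0, 0.05],
    [0, 0, 0.03],
    [0, 0, 0],
    [0, 0, 0],
  ],
  twist=[
    [0, 0, 0],
    [0, 0, 0],
    [0, 0, 0],
    [0, 0, 0],
  ],
  gripper=[-1, -1, -1, -1],
)

```text
time: 37.8
tool_pos: [0.578, 0.1112, 0.2515]
ee_rot: [3.14, 0.0, 1.67]
wrist_force: [-2.2, -1.7, 5.6]
width: 0.0538
finger_force: 30.0
```

Contact at 5.6 N, so I'll release, lift and check.

Call:
play_rows(
  translation=[
    [0, 0, 0],
    [0, 0, 0],
    [0, 0, 0],
    [0, 0, -0.4],
    [0, 0, -0.9],
    [0, 0, -0.9],
    [0, 0, -0.5],
    [0, 0, 0],
  ],
  twist=[
    [0, 0, 0],
    [0, 0, 0],
    [0, 0, 0],
    [0, 0, 0],
    [0, 0, 0],
    [0, 0, 0],
    [0, 0, 0],
    [0, 0, 0],
  ],
  gripper=[0.3, 0.3, 0.3, 0.3, 0.3, 0.3, 0.3, 0.3],
)

```text
time: 38.6
tool_pos: [0.5785, 0.1112, 0.3623]
ee_rot: [3.134, 0.0, 1.67]
wrist_force: [0.2, -0.6, 0.7]
width: 0.0614
finger_force: 0.0
```

```bash
python3 - <<'E'
from h import *
o=robot.get_obs();print(o['tool_pos'],o['ee_rot'],o['width'])
im,q=discs('top',.016,guess=[(.463,-.343)])
im,q=discs('side',.016,guess=[(.463,-.343)])
th=1.893
plan([(.4633,-.3425,.15,th,14)])
spots(['disc1','disc1_flat'],cams=('side',))
E
```

```text
[0.57849381 0.11120641 0.36231266] [3.13364611e+00 9.41587224e-05 1.66978817e+00] 0.06135105172656329
top [ 0.4631 -0.3431 -4.3235  0.0305] rms mm 0.74 n 370.0625
side [ 0.4638 -0.3406  1.9029  0.0323] rms mm 1.18 n 298.1875
[-0.79, -0.28, 0.02] tw -0.16
[-0.78, -0.3, 0.02] tw -0.16
[-0.78, -0.31, 0.02] tw -0.16
[-0.77, -0.32, 0.02] tw -0.16
[-0.77, -0.33, 0.02] tw -0.16
[-0.76, -0.35, 0.02] tw -0.16
[-0.76, -0.36, 0.02] tw -0.16
[-0.75, -0.37, 0.02] tw -0.16
[-0.74, -0.38, 0.02] tw -0.16
[-0.74, -0.39, 0.02] tw -0.16
[-0.73, -0.4, 0.02] tw -0.16
[-0.72, -0.42, 0.02] tw -0.16
[-0.72, -0.43, 0.02] tw -0.16
[-0.71, -0.44, 0.02] tw -0.16
--
side disc1 [ 0.652 -0.11   0.003] [  47.  -226.7] 0.96
side disc1 [ 0.507 -0.104 -0.003] [ -96.6 -206.3] 0.85
side disc1 [ 0.461 -0.346 -0.004] [-166.9 -442.4] 0.82
side disc1 [ 0.364 -0.266  0.002] [-255.  -353.7] 0.74
side disc1 [0.587 0.113 0.043] [4.6 0.9] 0.73
side disc1 [ 0.378 -0.162  0.   ] [-230.5 -251.2] 0.65
side disc1 [0.584 0.113 0.034] [2.  1.7] 0.52
side disc1_flat [ 0.456 -0.324  0.01 ] [-169.6 -420.9] 0.68
```

Call:
play_rows(
  translation=[
    [-0.79, -0.28, 0],
    [-0.78, -0.3, 0],
    [-0.78, -0.31, 0],
    [-0.77, -0.32, 0],
    [-0.77, -0.33, 0],
    [-0.76, -0.35, 0],
    [-0.76, -0.36, 0],
    [-0.75, -0.37, 0],
  ],
  twist=[
    [0, 0, -0.16],
    [0, 0, -0.16],
    [0, 0, -0.16],
    [0, 0, -0.16],
    [0, 0, -0.16],
    [0, 0, -0.16],
    [0, 0, -0.16],
    [0, 0, -0.16],
  ],
  gripper=[0.7, 0.7, 0.7, 0.7, 0.7, 0.7, 0.7, 0.7],
)

```text
time: 39.65
tool_pos: [0.5115, -0.1498, 0.3564]
ee_rot: [-3.139, -0.002, 1.799]
wrist_force: [0.1, 0.3, -0.6]
width: 0.0797
finger_force: 0.0
```

Call:
play_rows(
  translation=[
    [-0.74, -0.38, 0],
    [-0.74, -0.39, 0],
    [-0.73, -0.4, 0],
    [-0.72, -0.42, 0],
    [-0.72, -0.43, 0],
    [-0.71, -0.44, 0],
    [0, 0, 0.8],
    [0, 0, 0.8],
  ],
  twist=[
    [0, 0, -0.16],
    [0, 0, -0.16],
    [0, 0, -0.16],
    [0, 0, -0.16],
    [0, 0, -0.16],
    [0, 0, -0.16],
    [0, 0, 0],
    [0, 0, 0],
  ],
  gripper=[0.7, 0.7, 0.7, 0.7, 0.7, 0.7, 0.7, 0.7],
)

```text
time: 40.45
tool_pos: [0.4628, -0.3442, 0.2928]
ee_rot: [3.141, 0.0, 1.891]
wrist_force: [0.1, -0.1, -0.1]
width: 0.0795
finger_force: 0.0
```

Call:
play_rows(
  translation=[
    [0, 0, 0.7],
    [0, 0, 0.6],
    [0, 0, 0],
    [0, 0, 0],
  ],
  twist=[
    [0, 0, 0],
    [0, 0, 0],
    [0, 0, 0],
    [0, 0, 0],
  ],
  gripper=[0.7, 0.7, 0.7, 0.7],
)

```text
time: 40.85
tool_pos: [0.4631, -0.3427, 0.2412]
ee_rot: [-3.14, -0.002, 1.894]
wrist_force: [0.1, -0.7, 0.2]
width: 0.0798
finger_force: 0.0
```

```bash
python3 - <<'E'
from h import *
o=robot.get_obs();print(o['tool_pos'],o['ee_rot'],o['width'])
plan([(.4632,-.3428,.003,1.893,2)])
im=snap('side')
a=im[:,:,::-1];cv2.imwrite('pics/g5.png',np.hstack([cv2.resize(a[150:250,330:472],(400,280),interpolation=cv2.INTER_CUBIC),cv2.resize(a[280:390,230:387],(400,280),interpolation=cv2.INTER_CUBIC)]))
E
```

```text
[ 0.46312367 -0.34273218  0.24117625] [-3.14020350e+00 -2.33114155e-03  1.89379014e+00] 0.07984552248231701
[0.0, 0.0, 0.49] tw 0.0
[0.0, 0.0, 0.49] tw 0.0
--
```

View pics/g5.png

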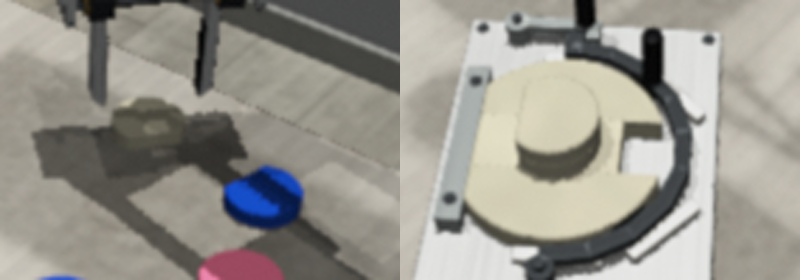

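Fingers straddle disc C in the left half. In the right half two discs sit neatly stacked on the bat, with bow and latch shut.

Call:
play_rows(
  translation=[
    [0, 0, 0.48],
    [0, 0, 0.48],
    [0, 0, 0],
    [0, 0, 0],
    [0, 0, 0],
    [0, 0, 0],
    [0, 0, 0],
    [0, 0, 0],
  ],
  twist=[
    [0, 0, 0],
    [0, 0, 0],
    [0, 0, 0],
    [0, 0, 0],
    [0, 0, 0],
    [0, 0, 0],
    [0, 0, 0],
    [0, 0, 0],
  ],
  gripper=[0.7, 0.7, 0.7, -1, -1, -1, -1, -1],
)

```text
time: 41.7
tool_pos: [0.4638, -0.3435, 0.2059]
ee_rot: [3.14, 0.003, 1.894]
wrist_force: [-1.2, -0.2, 4.7]
width: 0.0627
finger_force: 30.0
```

Call:
play_rows(
  translation=[
    [0, 0, -0.5],
    [0, 0, -0.9],
    [0, 0, -0.9],
    [0, 0, -0.9],
    [0, 0, 0],
  ],
  twist=[
    [0, 0, 0],
    [0, 0, 0],
    [0, 0, 0],
    [0, 0, 0],
    [0, 0, 0],
  ],
  gripper=[-1, -1, -1, -1, -1],
)

```text
time: 42.2
tool_pos: [0.4643, -0.3436, 0.3386]
ee_rot: [3.135, 0.011, 1.894]
wrist_force: [-0.6, -0.1, 0.6]
width: 0.0628
finger_force: 30.0
```

```bash
python3 - <<'E'
from h import *
o=robot.get_obs();print(o['tool_pos'],o['ee_rot'],o['width'],o['wrist_force'])
x,y=j2w((0,0));plan([(x,y,.14,TH,22)])
E
```

```text
[ 0.46430139 -0.34361634  0.33855671] [3.13529841 0.01064596 1.89389995] 0.06278131162521387 [-0.6227196  -0.09467231  0.5616543 ]
[0.45, 0.29, 0.0] tw 0.82
[0.47, 0.25, 0.0] tw 0.82
[0.49, 0.22, 0.0] tw 0.82
[0.5, 0.17, 0.0] tw 0.82
[0.52, 0.13, 0.0] tw 0.82
[0.53, 0.09, 0.0] tw 0.82
[0.53, 0.05, 0.0] tw 0.82
[0.53, 0.0, 0.0] tw 0.82
[0.53, -0.04, 0.0] tw 0.82
[0.53, -0.08, 0.0] tw 0.82
[0.52, -0.13, 0.0] tw 0.82
[0.51, -0.17, 0.0] tw 0.82
[0.49, -0.21, 0.0] tw 0.82
[0.47, -0.25, 0.0] tw 0.82
[0.45, -0.29, 0.0] tw 0.82
[0.43, -0.32, 0.0] tw 0.82
[0.4, -0.36, 0.0] tw 0.82
[0.37, -0.39, 0.0] tw 0.82
[0.34, -0.42, 0.0] tw 0.82
[0.3, -0.44, 0.0] tw 0.82
[0.26, -0.46, 0.0] tw 0.82
[0.23, -0.48, 0.0] tw 0.82
--
```

Call:
play_rows(
  translation=[
    [0.45, 0.29, 0],
    [0.47, 0.25, 0],
    [0.49, 0.22, 0],
    [0.5, 0.17, 0],
    [0.52, 0.13, 0],
    [0.53, 0.09, 0],
    [0.53, 0.05, 0],
    [0.53, 0, 0],
  ],
  twist=[
    [0, 0, 0.82],
    [0, 0, 0.82],
    [0, 0, 0.82],
    [0, 0, 0.82],
    [0, 0, 0.82],
    [0, 0, 0.82],
    [0, 0, 0.82],
    [0, 0, 0.82],
  ],
  gripper=[-1, -1, -1, -1, -1, -1, -1, -1],
)

```text
time: 43.0
tool_pos: [0.5061, -0.1766, 0.3299]
ee_rot: [-3.139, -0.0, 1.234]
wrist_force: [0.1, 0.1, -0.5]
width: 0.0635
finger_force: 30.0
```

Call:
play_rows(
  translation=[
    [0.53, -0.04, 0],
    [0.53, -0.08, 0],
    [0.52, -0.13, 0],
    [0.51, -0.17, 0],
    [0.49, -0.21, 0],
    [0.47, -0.25, 0],
    [0.45, -0.29, 0],
    [0.43, -0.32, 0],
  ],
  twist=[
    [0, 0, 0.82],
    [0, 0, 0.82],
    [0, 0, 0.82],
    [0, 0, 0.82],
    [0, 0, 0.82],
    [0, 0, 0.82],
    [0, 0, 0.82],
    [0, 0, 0.82],
  ],
  gripper=[-1, -1, -1, -1, -1, -1, -1, -1],
)

```text
time: 43.8
tool_pos: [0.5497, -0.0112, 0.3299]
ee_rot: [-3.14, 0.002, 0.578]
wrist_force: [0.0, -0.1, -0.5]
width: 0.0632
finger_force: 30.0
```

Call:
play_rows(
  translation=[
    [0.4, -0.36, 0],
    [0.37, -0.39, 0],
    [0.34, -0.42, 0],
    [0.3, -0.44, 0],
    [0.26, -0.46, 0],
    [0.23, -0.48, 0],
    [0, 0, 0],
    [0, 0, 0],
  ],
  twist=[
    [0, 0, 0.82],
    [0, 0, 0.82],
    [0, 0, 0.82],
    [0, 0, 0.82],
    [0, 0, 0.82],
    [0, 0, 0.82],
    [0, 0, 0],
    [0, 0, 0],
  ],
  gripper=[-1, -1, -1, -1, -1, -1, -1, -1],
)

```text
time: 44.6
tool_pos: [0.5829, 0.1118, 0.3302]
ee_rot: [3.141, 0.003, 0.092]
wrist_force: [0.1, 0.1, -1.9]
width: 0.0632
finger_force: 30.0
```

```bash
python3 - <<'E'
from h import *
o=robot.get_obs();print(o['tool_pos'],o['ee_rot'],o['width'],o['wrist_force'])
x,y=j2w((0,0));plan([(x,y,.14,TH,1),(x,y,.073,TH,3)])
E
```

```text
[0.58291907 0.11182843 0.33017911] [3.14090034e+00 2.79295316e-03 9.18780249e-02] 0.0632080071826456 [ 0.13161989  0.06524583 -1.86208627]
[-0.01, 0.01, -0.22] tw -0.08
--
[0.0, 0.0, 0.56] tw -0.0
[0.0, 0.0, 0.56] tw -0.0
[0.0, 0.0, 0.56] tw -0.0
--
```

Call:
play_rows(
  translation=[
    [-0.01, 0.01, 0.6],
    [0, 0, 0.5],
    [0, 0, 0.25],
    [0, 0, 0.13],
    [0, 0, 0],
    [0, 0, 0],
  ],
  twist=[
    [0, 0, -0.08],
    [0, 0, 0],
    [0, 0, 0],
    [0, 0, 0],
    [0, 0, 0],
    [0, 0, 0],
  ],
  gripper=[-1, -1, -1, -1, -1, -1],
)

```text
time: 45.2
tool_pos: [0.5832, 0.1111, 0.2736]
ee_rot: [3.141, -0.002, 0.098]
wrist_force: [-0.1, 0.8, -0.9]
width: 0.0629
finger_force: 30.0
```

Call:
play_rows(
  translation=[
    [0, 0, 0.04],
    [0, 0, 0.04],
    [0, 0, 0],
    [0, 0, 0],
  ],
  twist=[
    [0, 0, 0],
    [0, 0, 0],
    [0, 0, 0],
    [0, 0, 0],
  ],
  gripper=[-1, -1, -1, -1],
)

```text
time: 45.6
tool_pos: [0.5828, 0.1114, 0.2696]
ee_rot: [3.141, -0.0, 0.098]
wrist_force: [-0.6, -0.9, -2.1]
width: 0.0631
finger_force: 30.0
```

Call:
play_rows(
  translation=[
    [0, 0, 0.04],
    [0, 0, 0.03],
    [0, 0, 0],
    [0, 0, 0],
  ],
  twist=[
    [0, 0, 0],
    [0, 0, 0],
    [0, 0, 0],
    [0, 0, 0],
  ],
  gripper=[-1, -1, -1, -1],
)

```text
time: 46.0
tool_pos: [0.5829, 0.1114, 0.2679]
ee_rot: [3.142, -0.001, 0.098]
wrist_force: [-1.5, 0.7, 5.4]
width: 0.063
finger_force: 30.0
```

Contact. Release, lift, turn a quarter, then square disc C with a squeeze across its flat.

Call:
play_rows(
  translation=[
    [0, 0, 0],
    [0, 0, 0],
    [0, 0, 0],
    [0, 0, -0.5],
    [0, 0, -0.6],
    [0, 0, 0],
    [0, 0, 0],
    [0, 0, 0],
  ],
  twist=[
    [0, 0, 0],
    [0, 0, 0],
    [0, 0, 0],
    [0, 0, 0],
    [0, 0, 0],
    [0, 0, -0.9],
    [0, 0, -0.9],
    [0, 0, -0.9],
  ],
  gripper=[0.5, 0.5, 0.5, 0.5, 0.5, 0.5, 0.5, 0.5],
)

```text
time: 46.8
tool_pos: [0.5829, 0.1113, 0.3105]
ee_rot: [3.142, 0.0, 0.372]
wrist_force: [-0.1, -0.4, -0.9]
width: 0.0706
finger_force: 0.0
```

Call:
play_rows(
  translation=[
    [0, 0, 0],
    [0, 0, 0],
    [0, 0, 0],
    [0, 0, 0],
    [0, 0, 0],
    [0, 0, 0],
    [0, 0, 0],
    [0, 0, 0],
  ],
  twist=[
    [0, 0, -0.9],
    [0, 0, -0.9],
    [0, 0, -0.9],
    [0, 0, -0.9],
    [0, 0, -0.9],
    [0, 0, -0.9],
    [0, 0, -0.9],
    [0, 0, -0.9],
  ],
  gripper=[0.5, 0.5, 0.5, 0.5, 0.5, 0.5, 0.5, 0.5],
)

```text
time: 47.6
tool_pos: [0.5828, 0.1113, 0.31]
ee_rot: [-3.141, 0.001, 1.091]
wrist_force: [-0.5, -0.2, 0.4]
width: 0.0708
finger_force: 0.0
```

Call:
play_rows(
  translation=[
    [0, 0, 0],
    [0, 0, 0],
    [0, 0, 0],
    [0, 0, 0],
    [0, 0, 0],
    [0, 0, 0],
    [0, 0, 0],
    [0, 0, 0],
  ],
  twist=[
    [0, 0, -0.9],
    [0, 0, -0.9],
    [0, 0, -0.9],
    [0, 0, -0.9],
    [0, 0, -0.9],
    [0, 0, -0.9],
    [0, 0, -0.4],
    [0, 0, 0],
  ],
  gripper=[0.5, 0.5, 0.5, 0.5, 0.5, 0.5, 0.5, 0.5],
)

```text
time: 48.4
tool_pos: [0.5828, 0.1113, 0.3101]
ee_rot: [-3.141, 0.0, 1.668]
wrist_force: [-0.2, 0.8, 0.8]
width: 0.0705
finger_force: 0.0
```

```bash
python3 - <<'E'
from h import *
o=robot.get_obs();print(o['tool_pos'],o['ee_rot'],o['width'],o['wrist_force'])
x,y=j2w((-.005,0));plan([(x,y,.071,TH+np.pi/2,2)])
spots(['disc1'],cams=('side',))
E
```

```text
[0.58283114 0.11129893 0.31011503] [-3.14090278e+00  9.79561336e-05  1.66762613e+00] 0.07050770549852049 [-0.24354466  0.81597875  0.77508753]
[0.0, -0.07, 0.5] tw -0.02
[0.0, -0.07, 0.5] tw -0.02
--
side disc1 [ 0.378 -0.158  0.001] [-230.9 -247.3] 0.78
side disc1 [ 0.507 -0.105  0.001] [ -96.8 -207.8] 0.71
side disc1 [0.586 0.114 0.031] [3.4 2. ] 0.67
side disc1 [ 0.364 -0.265  0.004] [-254.7 -352.6] 0.67
side disc1 [0.581 0.113 0.06 ] [-1.7  1.8] 0.65
side disc1 [0.586 0.111 0.043] [ 3.5 -1. ] 0.64
side disc1 [0.576 0.108 0.013] [-6.4 -2.6] 0.6
side disc1 [ 0.653 -0.111  0.002] [  48.2 -228. ] 0.54
```

Call:
play_rows(
  translation=[
    [0, -0.07, 0.5],
    [0, -0.07, 0.45],
    [0, 0, 0],
    [0, 0, 0],
    [0, 0, 0],
    [0, 0, 0],
    [0, 0, 0],
    [0, 0, 0],
  ],
  twist=[
    [0, 0, -0.02],
    [0, 0, -0.02],
    [0, 0, 0],
    [0, 0, 0],
    [0, 0, 0],
    [0, 0, 0],
    [0, 0, 0],
    [0, 0, 0],
  ],
  gripper=[0.5, 0.5, 0.5, 0.5, -1, -1, -1, -1],
)

```text
time: 49.3
tool_pos: [0.5777, 0.1108, 0.2739]
ee_rot: [3.139, 0.0, 1.672]
wrist_force: [0.5, -0.6, 2.9]
width: 0.0527
finger_force: 30.0
```

Call:
play_rows(
  translation=[
    [0, 0, 0],
    [0, 0, 0],
    [0, 0, 0],
    [0, 0, -0.4],
    [0, 0, -0.9],
    [0, 0, -0.9],
    [0, 0, -0.9],
    [0, 0, 0],
  ],
  twist=[
    [0, 0, 0],
    [0, 0, 0],
    [0, 0, 0],
    [0, 0, 0],
    [0, 0, 0],
    [0, 0, 0],
    [0, 0, 0],
    [0, 0, 0],
  ],
  gripper=[0.4, 0.4, 0.4, 0.4, 0.4, 0.4, 0.4, 0.4],
)

```text
time: 50.1
tool_pos: [0.5778, 0.1109, 0.4034]
ee_rot: [3.13, 0.0, 1.672]
wrist_force: [1.1, 0.0, 0.3]
width: 0.0656
finger_force: 0.0
```

Call:
play_rows(
  translation=[
    [-0.9, 0, 0],
    [-0.9, 0, 0],
    [-0.9, 0, 0],
    [-0.9, 0, 0],
    [-0.9, 0, 0],
    [-0.9, 0, 0],
    [-0.9, 0, 0],
    [-0.9, 0, 0],
  ],
  twist=[
    [0, 0, 0],
    [0, 0, 0],
    [0, 0, 0],
    [0, 0, 0],
    [0, 0, 0],
    [0, 0, 0],
    [0, 0, 0],
    [0, 0, 0],
  ],
  gripper=[0.4, 0.4, 0.4, 0.4, 0.4, 0.4, 0.4, 0.4],
)

```text
time: 50.9
tool_pos: [0.6062, -0.1772, 0.3948]
ee_rot: [-3.139, -0.001, 1.672]
wrist_force: [-0.2, 1.4, 0.2]
width: 0.0659
finger_force: 0.0
```

```bash
python3 - <<'E'
from h import *
o=robot.get_obs();print(o['tool_pos'],o['width'])
spots(['disc1','disc1_flat','bat','bat_flat','bat_notch','bow_post','latch_post','jar','pot','tube'],ms=.4)
E
```

```text
[ 0.60617135 -0.17717656  0.39484237] 0.06587638111189144
top disc1 [ 0.362 -0.265  0.   ] [-257.3 -352.5] 0.87
top disc1 [0.584 0.113 0.063] [1.5 1.7] 0.86
top disc1 [ 0.508 -0.109  0.002] [ -96.5 -211.7] 0.78
top disc1 [ 0.651 -0.109 -0.001] [  46.  -226.2] 0.77
top disc1_flat [0.608 0.111 0.066] [25.6 -2.7] 0.73
top disc1_flat [ 0.784 -0.06   0.001] [ 183.6 -190.4] 0.47
top bat [0.581 0.111 0.01 ] [-1.2  0.1] 0.56
top bat_flat [0.636 0.118 0.022] [54.2  0.8] 0.73
top bat_notch [0.522 0.108 0.033] [-60.6   2.5] 0.64
top bow_post [0.525 0.049 0.072] [-63.9 -56.5] 0.71
top bow_post [0.638 0.12  0.024] [56.2  2.7] 0.71
top latch_post [ 0.59  -0.002  0.073] [  -3.4 -113.1] 0.72
top jar [0.569 0.213 0.028] [ -3.7 102.4] 0.66
top jar [ 0.786 -0.063  0.   ] [ 184.9 -193.9] 0.57
top pot [0.774 0.178 0.001] [197.4  47.4] 0.6
top tube [ 0.746 -0.232  0.006] [ 127.9 -358.2] 0.93
side disc1 [ 0.379 -0.16  -0.001] [-229.5 -249.8] 0.91
side disc1 [ 0.362 -0.267  0.003] [-257.4 -354.4] 0.76
side disc1 [ 0.508 -0.106  0.001] [ -95.4 -208.5] 0.75
side disc1 [0.58  0.111 0.061] [-2.5  0.1] 0.73
side
[... 167 characters left out ...]
.113 0.072] [25.5 -1. ] 0.63
side bat [0.584 0.112 0.013] [1.5 0.8] 0.84
side bat [0.603 0.111 0.071] [19.9 -2.7] 0.54
side bat_flat [0.638 0.114 0.021] [55.9 -2.5] 0.72
side bat_flat [0.579 0.111 0.012] [-3.8  0.3] 0.65
side bat_notch [0.519 0.105 0.03 ] [-64.3   0. ] 0.55
side bat_notch [0.527 0.044 0.077] [-61.7 -61.6] 0.51
side bow_post [0.524 0.043 0.075] [-64.8 -62.5] 0.69
side bow_post [0.605 0.116 0.069] [22.4  1.9] 0.52
side latch_post [0.587 0.002 0.077] [  -6.9 -108.9] 0.66
side jar [ 0.784 -0.062  0.001] [ 182.7 -193.1] 0.73
side pot [ 0.773  0.168 -0.004] [195.4  37.7] 0.88
side pot [ 0.586 -0.001  0.074] [  -7.8 -112.2] 0.43
side tube [ 0.74  -0.23  -0.001] [ 122.4 -355.6] 0.68
```

```bash
python3 -c "
from bench import robot
print(robot.close_job())"
```

```text
the job is handed in; nothing more can be done
None
```

The job is handed in: the bat is flush with the bar, the bow and then the latch are shut, and all three discs are stacked square on the bat. My picture allowance ran out before the third disc, so its placing rests on network readings and gripper width only.

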